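# Hang the drawplate behind the drop latch

### The arm

A 6-joint arm with a two-finger parallel gripper is mounted at the origin on a cart in front of the work surface, level with it; the furniture and walls round the work are solid. World frame = base frame: x ahead of the robot, y to its left, z up, the work surface at z = 0. Lengths are in m, angles in rad, forces in N, time in s.
With the tool pointing down it reaches from about 0.4 to 0.925 m from the base axis. Payload 12.5 kg.
Tool frame: the origin (TCP) lies at the very end of the fingers, on their centre line; the grasp point (between the pads) lies 19 mm behind it; x points along the fingers, y is the direction in which the jaws open and shut, and the axes are right-handed (so a half turn about x gives the same grasp; the last joint's range is limited). The gripper opens to 95 mm and grips with 3 to 60 N. Pads are 20 mm wide; open, the fingers measure 119 mm over their backs; the gripper's body (75 mm by 180 mm) begins 59 mm behind the grasp point.
Start: joints at [1.111, 0.491, 1.559, -0, 1.092, -0.106], TCP at [0.217, 0.586, 0.215] pointing down, gripper open.
Joint ranges: [-3.1, 3.1], [-0.84, 2.19], [0.05, 2.79], [-1.13, 4.28], [0.06, 2.93], [-2.69, 2.69]. Speed limits (rad/s): [2.22, 2.22, 2.79, 3.14, 3.14, 3.14].

### API

Orientations are given as a unit quaternion [w, x, y, z].
In Python, from cell import status, viewer, r gives the robot as it stands. The module is installed in compiled form; this text tells all that it offers.
- The arm moves only by the tool send_rows, never from a script. Its argument "motion" is text: rows parted by semicolons, each of 7 numbers parted by spaces: the turn, a rotation vector about the tool's x, y, z in units of 6 degrees (1.0 is 6 degrees), then the shift along the tool's x, y, z in units of 40 mm (1.0 is 40 mm), then the finger opening in mm, from 0 to 95.1. In form: rx ry rz dx dy dz fingers; .... A call has 1 to 8 rows; each row shifts and turns the commanded pose from where the row before left it, along the tool's axes as they then stand; what a row does not reach is not made up. A row lasts 1/10 s, in which the tool goes at most 50 mm and 8.59 degrees, less where a joint would pass 70% of its speed; a pose out of reach is approached as far as the arm can. A call is refused whole if a number of a shift passes 1 or a number of a turn 1, either way. A call with a gripper value outside its range is refused whole. The fingers move at their own pace and stop on an object; "grip_force" is the grip in N (left out, the last holds). Time passes only in rows, so rows that do not move let the fingers close. It gives the time, the measured TCP pose, the force and the opening at its end, in the units of the state.
- status.get_state(): the state, without advancing time (a new reading comes with each control period).
- viewer.get_image(name): name is "scene" or "top"; returns a dict with "color" (400x640x3 uint8, blue, green, red), "fx", "fy", "cx", "cy" (pixels), "rvec" (rotation vector, rad) and "tvec" (3), from world to camera coordinates, as OpenCV has them. Camera axes: x right, y down, z forward; pixel columns grow to the right and rows downward; lengths in m; the calibration is good to about 2 mm. A picture is of the moment at which its call begins. There is no depth.
- r.close_job(): hands the job in, once; it reports no verdict.
The state is a dict: "t": time; "qpos": joint angles; "dq": joint speeds; "joint_torque": joint torques, N m; "tcp_pos": TCP position; "ee_rot": TCP orientation; "ft_force": force on the tool from outside, world axes, zero at the start; "moment": the same for the moment, N m; "finger_gap": finger opening in m.
Only numpy, scipy, OpenCV 4.12 (cv2) and the standard library are available. Lean on these libraries where they do the work, as an engineer would, in place of code of your own. Each camera call takes 0.05 s, during which the arm holds its last target.

### The job

Take the steel drawplate from the little wooden easel and hang it by its eye on the free peg of the tool rack, pushing it in until the peg's drop flap falls shut in front of it. Then, still holding it, draw it slowly and gently back towards you until it bears against the flap, to prove that the latch has caught, and let go so that it hangs freely and at rest on the peg. Do not disturb the tools lying on the bench.

Things in the scene. Friction and masses are not known exactly. Their poses are not given: they have to be found in the camera images.
- drawplate_center (a point): Centre of the loose steel drawplate: 160 mm long, 44 wide, 6 thick, about 0.33 kg, three rows of small draw holes, one big eye hole near its upper end. Own z runs along it towards the eye, y across its width, x through it (front face looks to -x). It stands on the easel leaning back 22 degrees. Grasp it by its two long edges (44 mm apart).
- drawplate_eye (a point): Centre of the drawplate's round eye hole, 22 mm in diameter: 58 mm from the plate's centre along its z, 22 mm below its top edge. Same axes; the hole runs along x.
- drawplate: The drawplate again, origin at the centre of its lower end face, same axes. Its lowest 22 mm stand in a close pocket of the easel: draw it out along its own z.
- easel: Fixed wooden easel, 130 mm deep, 90 wide; origin under its foot, front to its -x, plate leaning towards its +x. A tongue 34 mm wide behind the plate supports it up to 92 mm from its lower end; above the pocket the plate's edges are free. Place and yaw vary.
- tool_rack: Fixed wooden rack 360 mm wide: the front face of its upright panel is x = 0 and looks to its -x. Its foot reaches 60 mm in front. The shelf board on top (underside 341, top 357 mm over the bench, jars on it to 0.43 m) juts 48 mm out over the pegs, so an upright gripper does not fit: come with the tool tilted back about 25 to 35 degrees, fingers forward and down. Place and yaw vary.
- drop_peg: The free peg, left or right on the rack (the two pegs are 160 mm apart). Origin on its axis at the panel's face, 235 mm over the bench; it runs level along its -x, 12 mm square, tip 88 mm from the panel, root flange 4 mm thick. The plate hangs between flange and flap.
- flap (a joint): Angle of the free peg's gravity flap, rad: 0 hanging shut against its stop (it cannot swing outwards), 1.5 folded into the peg. The lower rim of an eye pushed onto the peg swings it inwards and up, with well under 1 N; it drops once the plate's mid-plane is under 44 mm from the panel (keep over 30 mm, or fingertips may meet the panel). A plate pulled back then meets the flap with its mid-plane 72 to 73 mm from the panel.
- flap_tail (a point): Lowest point of the free peg's flap, 32 mm below the flap's pin when shut. The pin crosses the peg 80 mm from the panel; the flap is 4 mm wide and 9 mm deep. Flap and stop are hard: draw the plate back at 15 mm/s or slower, with a stop at about 5 N; over 45 N counts as ramming, under 2 N proves nothing. A plate let go may rock on the peg for a second or two: give it time.
- full_peg: The other peg, same shape and axes as drop_peg, with a smaller drawplate (135 x 38 mm) hanging on it; all fixed. Leave it alone.
- pliers_flat: Bystander: pliers with red grips lying on the bench, 48 x 157 x 12 mm; origin at the centre of the underside.
- cutters: Bystander: cutters with yellow grips lying on the bench, 48 x 134 x 12 mm; origin at the centre of the underside.
- ring_mandrel: Bystander: tapered steel ring mandrel lying on the bench, 25 x 298 x 27 mm; origin at the centre of the underside.
- solder_block: Bystander: grey block with a round hollow, 100 x 68 x 24 mm; origin at the centre of the underside.
- file_half: Bystander: hand file with a dark wooden handle lying on the bench, 20 x 257 x 21 mm; origin at the centre of the underside.
There are look-alikes about, which are no part of the job. Of the things that look like the drawplate, the larger one is meant.

How it is judged:
On the way, in this order (a step that is already met when the one before it is completed fails the run):
1. the drawplate is lifted clear of the easel (height (world z) of drawplate above 0.06 m and contact force between drawplate and easel below 0.1 N), for 0.1 s.
2. the eye is on the free peg and the flap has fallen shut in front of the plate (x of drawplate_eye in the frame of drop_peg between -0.074 and 0 m and y of drawplate_eye in the frame of drop_peg between -0.01 and 0.01 m and z of drawplate_eye in the frame of drop_peg between -0.012 and 0.012 m and value of joint flap below 0.12 rad and contact force between drawplate and flap below 0.5 N), for 0.1 s.
3. the plate, held in the fingers, is tugged back against the shut flap with at least 2 N (contact force between drawplate and flap above 2 N and contact force between the fingers and drawplate above 1 N and x of drawplate_eye in the frame of drop_peg above -0.078 m and value of joint flap below 0.12 rad), for 0.05 s.
At the end, for the whole second after the job is handed in: The drawplate hangs by its eye on the free peg between flange and flap (eye centre within 8 mm of the peg sideways, resting on it), within 0.25 rad of upright, released and at rest, and the flap hangs shut (under 0.12 rad) in front of it (x of drawplate_eye in the frame of drop_peg between -0.078 and 0 m and y of drawplate_eye in the frame of drop_peg between -0.008 and 0.008 m and z of drawplate_eye in the frame of drop_peg between -0.01 and 0.002 m and angle between drawplate's own z axis and vertical below 0.25 rad and value of joint flap below 0.12 rad and linear speed of drawplate below 0.05 m/s and contact force between the fingers and drawplate below 0.05 N); the robot touches nothing.
It fails at once if the plate is jerked or rammed hard against the flap (over 45 N) (contact force between drawplate and flap above 45 N).
It fails at once if a loose bystander (mandrel, file, grey block) is moved by more than 2 cm (distance of any of ring_mandrel, file_half, solder_block from where it was at the start of the episode above 0.02 m).
It also fails if it takes over 61 s, if anything falls off the work surface, if the arm or the gripper's body presses on something with over 40 N, if the wrist force passes 120 N, or if a joint passes its speed limit or range.

## Working session

There is one attempt and no reset: what is moved stays moved. The work goes in short steps, Python scripts to look and compute and a tool call to move; the robot and the scene stay as the last step left them, time stands still between calls to the robot, and variables do not carry over. Pictures are saved under pics/ and viewed, and the job is handed in when it is done.

Besides the shell and the picture viewer there is one more tool, called after "Emit:" as a command line: name --argument value ..., lists and objects as JSON in quotes. send_rows: Moves the arm, as the interface text tells. Its arguments: {"type":"object","properties":{"motion":{"type":"string"},"grip_force":{"type":"number"}},"required":["motion"]}

```bash
mkdir -p pics
python3 - <<'E'
from cell import status, viewer, r
import cv2,numpy as np
s=status.get_state();print(s)
for n in("scene","top"):
    d=viewer.get_image(n);cv2.imwrite(f"pics/{n}0.png",d["color"]);np.save(f"{n}.npy",{k:d[k] for k in d if k!="color"},allow_pickle=True)
    R=cv2.Rodrigues(np.array(d["rvec"]))[0];print(n,d["fx"],d["fy"],d["cx"],d["cy"],-R.T@np.array(d["tvec"]).ravel(),R)
E
```

```text
{'t': 0.0, 'qpos': array([ 1.11138855e+00,  4.91535059e-01,  1.55944950e+00, -7.83380586e-06,
        1.09166887e+00, -1.05623554e-01]), 'dq': array([-0.00033542,  0.00091809,  0.00073486, -0.00085722, -0.00023713,
       -0.00184062]), 'joint_torque': array([-4.96895564e-05, -6.12626195e+01, -2.58172452e+01,  6.92529115e-02,
        4.83063085e-02, -8.31414400e-05]), 'tcp_pos': array([0.21642025, 0.58608189, 0.21407694]), 'ee_rot': array([ 0.69597056,  0.12406818,  0.69617494, -0.1247899 ]), 'ft_force': array([ 0.74105576, -0.59296029,  0.21335365]), 'moment': array([-0.03583541,  0.00827277, -0.00480751]), 'finger_gap': 0.09510286190004917}
scene 485.92862042345314 485.92862042345314 320.7913762868342 201.9473582513163 [ 0.06718287 -0.63421487  1.06127344] [[ 0.82684075 -0.56232504 -0.01117664]
 [-0.41997861 -0.60407352 -0.67728365]
 [ 0.37410205  0.56469968 -0.73563709]]
top 414.5225230756538 414.5225230756538 328.10213337070763 195.5172226829779 [0.41816461 0.0934598  1.4541579 ] [[-0.00818999 -0.9998501   0.01525482]
 [-0.99651838  0.00689503 -0.08308773]
 [ 0.08297009 -0.0158822  -0.99642547]]
```

View pics/scene0.png

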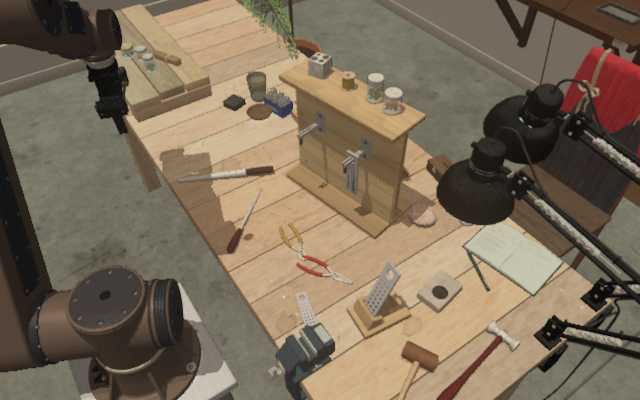

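View pics/top0.png

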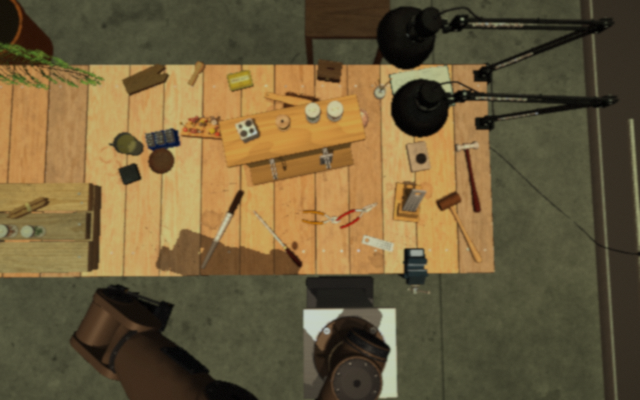

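The scene holds three plate-like things: one standing on the easel (scene ~(382,290), top ~(412,203)), a small one lying loose on the bench (scene (307,312)), and a fixed one hanging on the right peg (scene (352,172)). The easel plate fits the description. The left peg (scene (312,130)) looks free, so I'll check both in enlarged crops.

Run:
```python
import cv2
a=cv2.imread("pics/scene0.png");b=cv2.imread("pics/top0.png")
def c(im,x,y,w,h,s,n): cv2.imwrite(n,cv2.resize(im[y:y+h,x:x+w],None,fx=s,fy=s,interpolation=cv2.INTER_CUBIC))
c(a,330,250,100,90,6,"pics/c1.png")
c(a,280,100,120,100,6,"pics/c2.png")
c(b,380,170,60,60,9,"pics/c3.png")
c(b,210,85,160,110,5,"pics/c4.png")
c(a,270,50,170,190,3.1,"pics/c5.png")
```

```text
(no output)
```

View pics/c1.png

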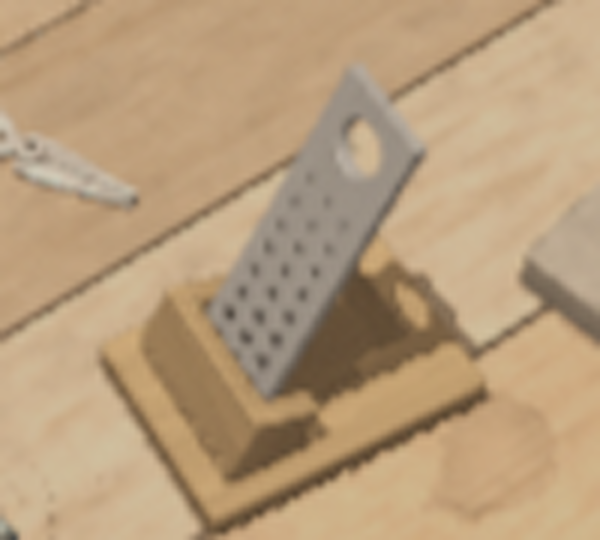

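View pics/c2.png

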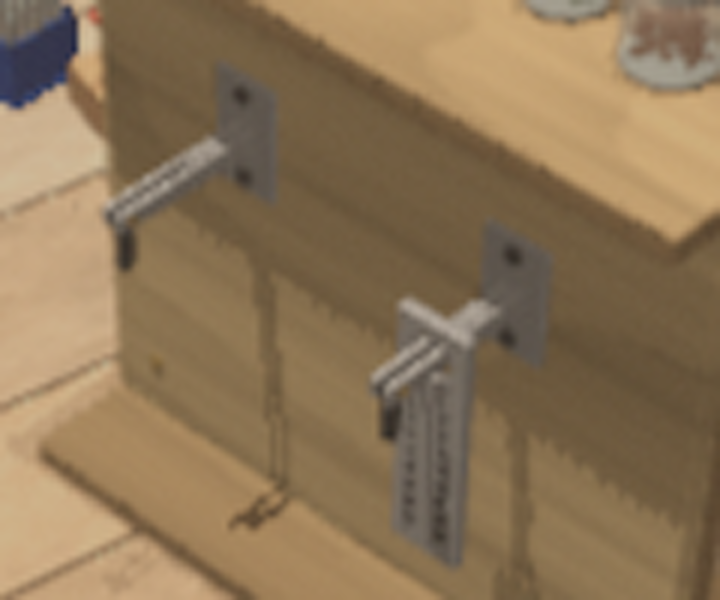

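View pics/c3.png

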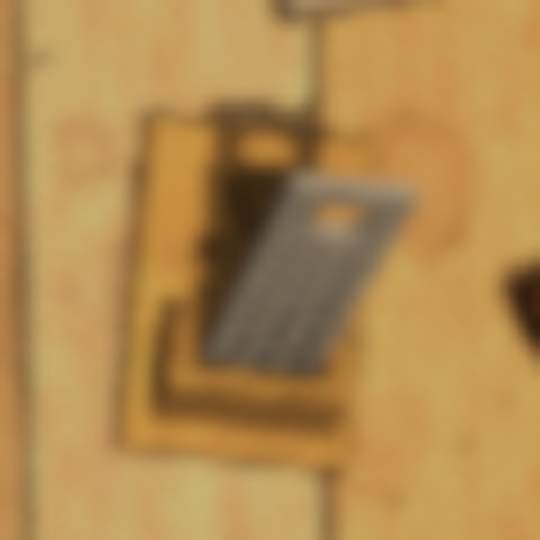

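View pics/c4.png

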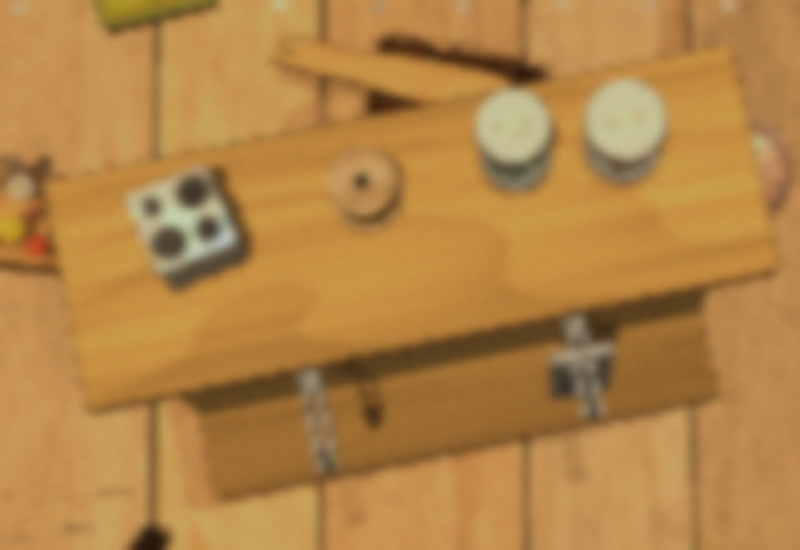

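View pics/c5.png

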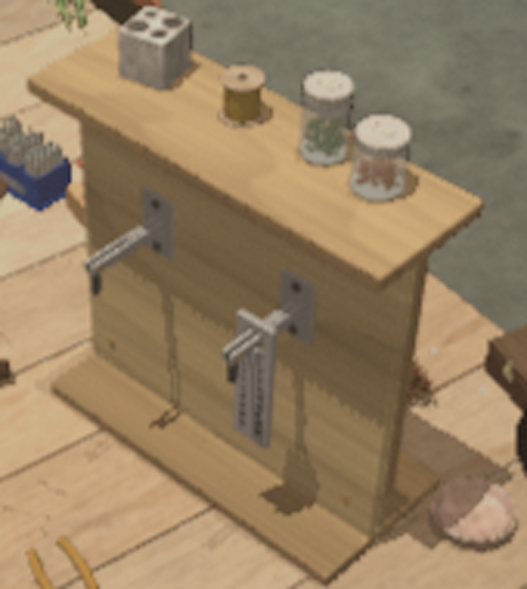

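The crops confirm it. The large plate with the eye stands on the easel, and the left peg is empty with its flap hanging. Next I'll fit both poses from the pixels.

```bash
cat > h.py <<'E'
import cv2,numpy as np
from scipy.spatial.transform import Rotation as Ro
from scipy.optimize import least_squares
C={n:np.load(f"{n}.npy",allow_pickle=True).item() for n in("scene","top")}
def proj(n,P):
    c=C[n];K=np.array([[c["fx"],0,c["cx"]],[0,c["fy"],c["cy"]],[0,0,1]])
    return cv2.projectPoints(np.array(P,float).reshape(-1,3),np.array(c["rvec"],float),np.array(c["tvec"],float),K,None)[0].reshape(-1,2)
def T(p,R): 
    return lambda q: np.asarray(q,float)@R.as_matrix().T+np.asarray(p)
def plate(p): # x,y,z lower end, yaw, lean
    return T(p[:3],Ro.from_euler('ZY',[p[3],p[4]]))
def rack(p): return T([p[0],p[1],0],Ro.from_euler('Z',p[2]))
def crop(n,x,y,s,u,v): return n,((u+.5)/s-.5+x,(v+.5)/s-.5+y)
def fit(f,obs,p0):
    def res(p): return np.concatenate([proj(n,f(p,q))[0]-np.array(uv) for (n,uv),q in obs])
    r=least_squares(res,p0,loss='soft_l1');return r.x,res(r.x).reshape(-1,2)
E
cat > m.py <<'E'
from h import *
c1=lambda u,v:crop("scene",330,250,6,u,v)
c3=lambda u,v:crop("top",380,170,9,u,v)
c4=lambda u,v:crop("top",210,85,5,u,v)
c5=lambda u,v:crop("scene",270,50,3.1,u,v)
c2=lambda u,v:crop("scene",280,100,6,u,v)
L=.16;h=.022
obs=[(c1(347,70),(-.003,h,L)),(c1(413,158),(-.003,-h,L)),(c1(427,151),(.003,-h,L)),(c1(357,64),(.003,h,L)),(c1(357,147),(-.003,0,.138)),
(c1(211,312),(-.003,h,.022)),(c1(263,394),(-.003,-h,.022)),
(c3(297,172),(.003,h,L)),(c3(420,184),(.003,-h,L)),(c3(330,218),(-.003,0,.138)),(c3(203,362),(-.003,h,.022)),(c3(322,377),(-.003,-h,.022))]
p,r=fit(lambda p,q:plate(list(p)+[np.radians(22)])([q]),obs,[.45,-.1,.03,0])
print("plate",p,"\n",r.round(1).tolist());print("eye",plate(list(p)+[np.radians(22)])([[0,0,.138]]))
obs2=[(c4(48,182),("s",1)),]
zt=.357
ob=[(c4(88,410),(-.048,.18,zt)),(c4(775,270),(-.048,-.18,zt)),(c5(30,84),(-.048,.18,zt)),(c5(383,276),(-.048,-.18,zt)),
(c4(327,470),(-.088,.08,.241)),(c4(597,416),(-.088,-.08,.241)),
(c2(112,213),(-.088,.08,.235)),(c2(378,381),(-.088,-.08,.235))]
q,r=fit(lambda p,q:rack(p)([q]),ob,[.6,.1,0]);print("rack",q,"\n",r.round(1).tolist())
np.save("fit.npy",np.r_[p,q])
q2,r=fit(lambda p,q:rack(p)([q]),ob[4:],[.6,.1,0]);print("pegs only",q2,r.round(1).tolist())
print("peg origin",rack(q)([[0,.08,.235]]),rack(q2)([[0,.08,.235]]))
P=plate(list(p)+[np.radians(22)]);A=rack(q)
for n in("scene","top"):
    im=cv2.imread(f"pics/{n}0.png");S=4;im=cv2.resize(im,None,fx=S,fy=S,interpolation=cv2.INTER_CUBIC)
    def ln(M,a,b,c=(0,0,255)):
        u=(proj(n,M([a,b]))+.5)*S-.5;cv2.line(im,tuple(u[0].round().astype(int)),tuple(u[1].round().astype(int)),c,1)
    for x in(-.003,.003):
        pts=[(x,h,.022),(x,h,L),(x,-h,L),(x,-h,.022)]
        for a,b in zip(pts,pts[1:]):ln(P,a,b)
        t=np.linspace(0,2*np.pi,25);cc=[(x,.011*np.cos(a),.138+.011*np.sin(a)) for a in t]
        for a,b in zip(cc,cc[1:]):ln(P,a,b)
    for s in(1,-1):
        for dy in(-.006,.006):
            for z in(.229,.241):ln(A,(0,s*.08+dy,z),(-.088,s*.08+dy,z))
    ln(A,(-.048,.18,zt),(-.048,-.18,zt));ln(A,(0,.18,.341),(0,-.18,.341),(255,0,0));ln(A,(0,.18,.0),(0,.18,.341),(255,0,0))
    ln(A,(-.06,.18,0),(-.06,-.18,0),(255,0,0))
    b=[(330,250,100,90),(280,40,150,190)] if n=="scene" else [(380,170,60,60),(210,85,170,110)]
    for i,(x,y,w,hh) in enumerate(b):cv2.imwrite(f"pics/o_{n}{i}.png",im[y*S:(y+hh)*S,x*S:(x+w)*S])
E
python3 m.py
```

```text
plate [ 0.4787965  -0.20249448  0.02798608 -0.11384397] 
 [[-0.0, -0.4], [0.1, -0.4], [-0.2, 0.3], [0.3, 0.2], [-0.2, 0.8], [-0.5, -0.8], [0.6, 0.2], [-0.7, 0.2], [-0.3, 0.4], [1.0, 0.7], [0.3, -0.6], [-0.1, -0.9]]
eye [[ 0.53015757 -0.20836702  0.15593745]]
rack [0.67250552 0.16812057 0.20638155] 
 [[3.6, -0.0], [-2.1, 0.0], [0.7, -1.0], [-3.9, -1.6], [0.5, 0.1], [-0.3, -0.5], [-0.2, 1.5], [0.4, 1.9]]
pegs only [0.67343051 0.16905076 0.19563156] [[-0.2, -0.5], [-0.9, -0.4], [-0.1, 0.9], [-0.1, 1.5]]
peg origin [[0.65611196 0.24642287 0.235     ]] [[0.65787963 0.24752476 0.235     ]]
```

View pics/o_scene0.png

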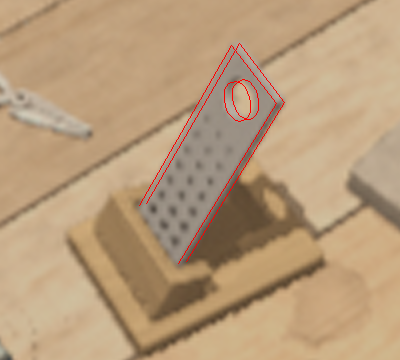

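View pics/o_scene1.png

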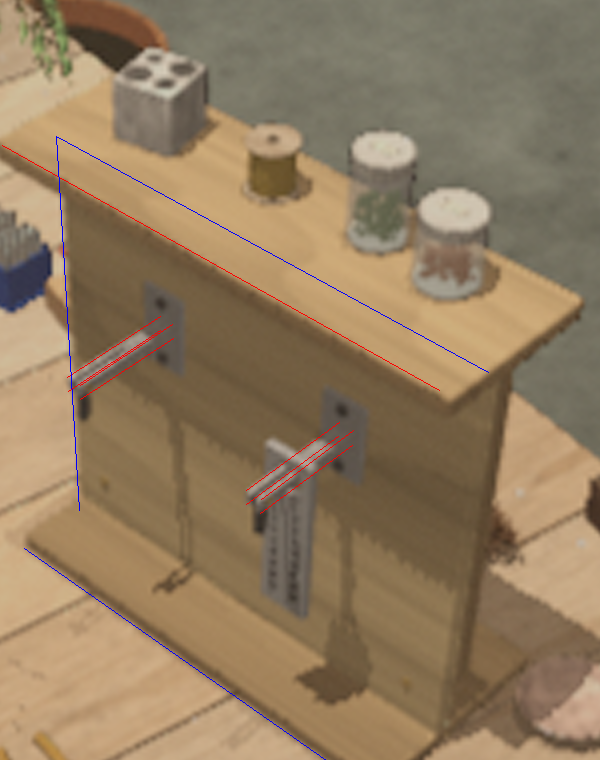

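View pics/o_top0.png

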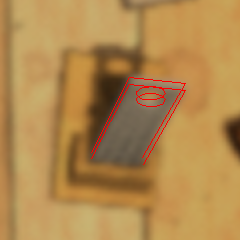

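View pics/o_top1.png

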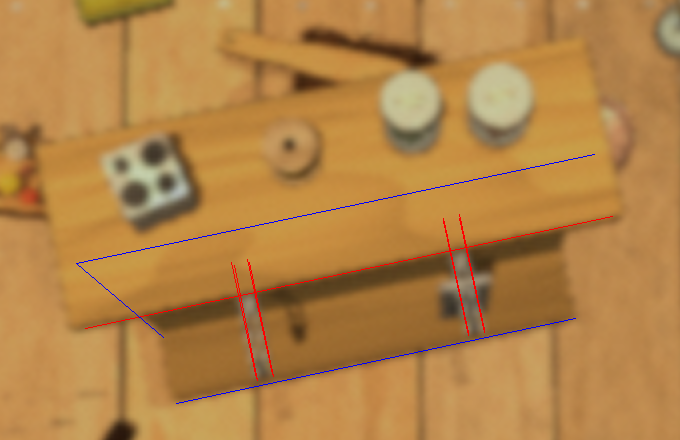

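```bash
cat >> h.py <<'E'
def tri(a,b):
    f=lambda X:np.r_[proj("scene",X)[0]-a,proj("top",X)[0]-b]
    return least_squares(f,[.6,0,.2]).x
def tool(yaw,tilt,flip=False): # tilt back deg, fingers forward+down
    t=np.radians(tilt);x=np.array([np.sin(t),0,-np.cos(t)]);y=np.array([0,1.,0])*(-1 if flip else 1)
    M=np.c_[x,y,np.cross(x,y)];return Ro.from_euler('Z',yaw)*Ro.from_matrix(M)
def cur(s):
    w=s["ee_rot"];return np.array(s["tcp_pos"]),Ro.from_quat([w[1],w[2],w[3],w[0]])
def delta(s,pos,Rt):
    p,R=cur(s);return (R.inv()*Rt).as_rotvec(degrees=True)/6,R.inv().apply(pos-p)/.04
E
python3 - <<'E'
from h import *
from cell import status
print("lamp tip near",tri((478,180),(420,108)),tri((525,130),(406,40)))
s=status.get_state();p,R=cur(s);print(R.as_matrix().round(2))
f=np.load("fit.npy");P=plate(list(f[:4])+[np.radians(22)])
g=P([[0,0,.130]])[0]
for fl in(0,1):
    Rt=tool(f[3],8,fl);tcp=g+Rt.apply([.019,0,0]);print(g,tcp);
    for d in(.12,0):
        rv,sh=delta(s,tcp-Rt.apply([d,0,0]),Rt);print(fl,rv.round(2),sh.round(2))
E
```

```text
lamp tip near [ 0.76917735 -0.19368862  0.302666  ] [ 0.95825426 -0.15383029  0.32791663]
[[-0.    0.35  0.94]
 [-0.    0.94 -0.35]
 [-1.   -0.   -0.  ]]
[ 0.52718012 -0.20802658  0.14851998] [ 0.52980729 -0.20832697  0.12970489]
0 [-2.29 -1.33  0.17] [ -0.85 -16.02  13.82]
0 [-2.29 -1.33  0.17] [  2.12 -15.91  14.23]
[ 0.52718012 -0.20802658  0.14851998] [ 0.52980729 -0.20832697  0.12970489]
1 [27.65  0.25  1.94] [ -0.85 -16.02  13.82]
1 [27.65  0.25  1.94] [  2.12 -15.91  14.23]
```

Emit:
send_rows --motion "0 0 0 -0.3 -0.6 0.6 95; 0 0 0 -0.3 -0.7 0.8 95; 0 0 0 -0.3 -0.8 0.8 95; 0 0 0 -0.2 -0.8 0.8 95; 0 0 0 0 -0.9 0.8 95; 0 0 0 0 -0.9 0.7 95; 0 0 0 0 -0.9 0.7 95; 0 0 0 0 -0.9 0.7 95"

```text
t: 0.9
tcp_pos: [0.3479, 0.2589, 0.2586]
ee_rot: [0.696, 0.124, 0.696, -0.124]
ft_force: [1.3, -0.5, -0.6]
finger_gap: 0.0952
```

Emit:
send_rows --motion "0 0 0 0 -0.9 0.7 95; 0 0 0 0 -0.9 0.7 95; 0 0 0 0 -0.9 0.7 95; 0 0 0 0 -0.9 0.7 95; 0 0 0 0 -0.9 0.7 95; 0 0 0 0 -0.9 0.7 95; 0 0 0 0 -0.9 0.7 95; 0 0 0 0 -0.9 0.7 95"

```text
t: 1.7
tcp_pos: [0.4582, -0.0891, 0.2585]
ee_rot: [0.696, 0.125, 0.696, -0.125]
ft_force: [0.5, 0.4, 0.6]
finger_gap: 0.0949
```

Emit:
send_rows --motion "-0.8 -0.4 0 0 -0.8 0.7 95; -0.8 -0.4 0 0 -0.7 0.6 95; -0.7 -0.5 0 0 -0.5 0.5 95; 0 0 0 0 0 0 95"

```text
t: 2.1
tcp_pos: [0.5054, -0.1859, 0.261]
ee_rot: [0.752, 0.032, 0.657, -0.048]
ft_force: [-0.3, -0.1, 0.3]
finger_gap: 0.0948
```

```bash
cat > g.py <<'E'
from h import *
from cell import status
s=status.get_state();print(s["t"],s["tcp_pos"],s["ft_force"],s["finger_gap"])
f=np.load("fit.npy");P=plate(list(f[:4])+[np.radians(22)])
g=P([[0,0,.130]])[0];Rt=tool(f[3],8)
tcp=g+Rt.apply([.019,0,0])
for d in(.08,0):
    rv,sh=delta(s,tcp-Rt.apply([d,0,0]),Rt);print(rv.round(2),sh.round(2))
p,R=cur(s);print("in target axes",(Rt.inv().apply(tcp-p)/.04).round(2))
E
python3 g.py
```

```text
2.1 [ 0.5053532  -0.18588755  0.26104372] [-0.29938842 -0.05722915  0.27623174] 0.09480226887501486
[ 0.02 -0.03  0.15] [ 1.35 -0.47  0.21]
[ 0.02 -0.03  0.15] [ 3.35 -0.44  0.22]
in target axes [ 3.34 -0.49  0.21]
```

Emit:
send_rows --motion "0 0 0.15 0.4 -0.48 0.2 95; 0 0 0 0.6 0 0 95; 0 0 0 0.4 0 0 95; 0 0 0 0 0 0 95"

```text
t: 2.5
tcp_pos: [0.517, -0.2035, 0.2053]
ee_rot: [0.751, 0.038, 0.658, -0.041]
ft_force: [-0.6, 0.7, 0.3]
finger_gap: 0.0948
```

```bash
python3 g.py
cat > look.py <<'E'
import sys,cv2
from cell import viewer
tag=sys.argv[1]
for a in sys.argv[2:]:
    n,x,y,w,h,s=a.split(',');x,y,w,h=map(int,(x,y,w,h));s=float(s)
    im=viewer.get_image(n)["color"];cv2.imwrite(f"pics/{tag}_{n}.png",cv2.resize(im[y:y+h,x:x+w],None,fx=s,fy=s,interpolation=cv2.INTER_CUBIC))
E
python3 look.py a scene,320,220,130,120,5 top,370,150,90,90,6
```

```text
2.5 [ 0.51704935 -0.20346697  0.2053132 ] [-0.55011699  0.68517169  0.28441211] 0.09479915314745739
[ 0.01 -0.09 -0.03] [-0.08 -0.08  0.06]
[ 0.01 -0.09 -0.03] [ 1.92 -0.09  0.08]
in target axes [ 1.92 -0.08  0.06]
```

View pics/a_scene.png

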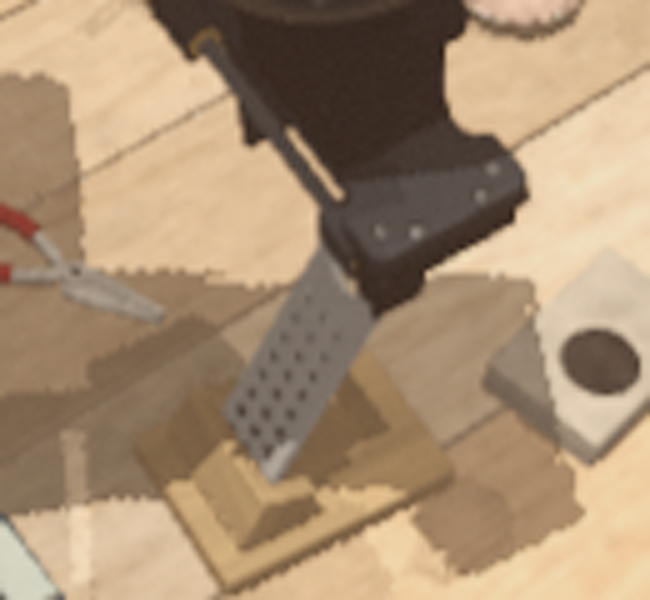

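View pics/a_top.png

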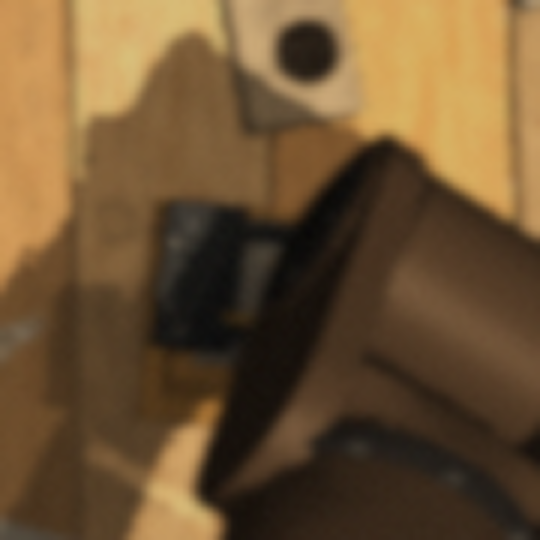

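Emit:
send_rows --motion "0 -0.1 0 0.4 -0.08 0.06 95; 0 0 0 0.4 0 0 95; 0 0 0 0.4 0 0 95; 0 0 0 0.4 0 0 95; 0 0 0 0.3 0 0 95; 0 0 0 0 0 0 95; 0 0 0 0 0 0 95"

```text
t: 3.3
tcp_pos: [0.531, -0.2091, 0.1331]
ee_rot: [0.756, 0.037, 0.653, -0.042]
ft_force: [-0.3, 0.3, 0.3]
finger_gap: 0.0948
```

```bash
python3 g.py; python3 look.py b scene,320,220,130,120,5
```

```text
3.3 [ 0.531047   -0.20912577  0.13313726] [-0.29485228  0.32714267  0.26876592] 0.09483815375016817
[ 0.02  0.06 -0.01] [-1.92  0.02 -0.03]
[ 0.02  0.06 -0.01] [ 0.08  0.02 -0.05]
in target axes [ 0.08  0.02 -0.04]
```

View pics/b_scene.png

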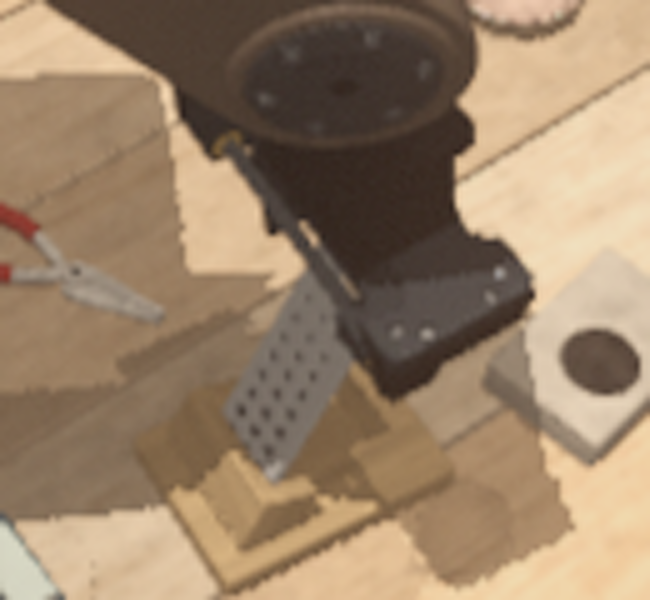

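Emit:
send_rows --motion "0 0 0 0.08 0 0 60; 0 0 0 0 0 0 50; 0 0 0 0 0 0 46; 0 0 0 0 0 0 44; 0 0 0 0 0 0 40; 0 0 0 0 0 0 40; 0 0 0 0 0 0 40; 0 0 0 0 0 0 40" --grip_force 10

```text
t: 4.15
tcp_pos: [0.5313, -0.2092, 0.1293]
ee_rot: [0.755, 0.037, 0.653, -0.042]
ft_force: [0.2, 0.1, 0.9]
finger_gap: 0.044
```

```bash
python3 g.py
```

```text
4.15 [ 0.53130555 -0.20920394  0.12926458] [0.20716242 0.08718965 0.91731576] 0.04398344085765804
[ 0.02  0.06 -0.01] [-2.02  0.02 -0.03]
[ 0.02  0.06 -0.01] [-0.02  0.02 -0.04]
in target axes [-0.02  0.02 -0.04]
```

Emit:
send_rows --motion "0 0 0 0 0 0 40; 0 0 0 0 0 0 40; 0 0 0 -0.087 0 0.05 40; 0 0 0 -0.13 0 0.075 40; 0 0 0 -0.173 0 0.1 40; 0 0 0 -0.173 0 0.1 40; 0 0 0 -0.173 0 0.1 40; 0 0 0 -0.173 0 0.1 40" --grip_force 50

```text
t: 4.95
tcp_pos: [0.547, -0.211, 0.1691]
ee_rot: [0.756, 0.037, 0.653, -0.042]
ft_force: [-0.7, -0.2, -3.5]
finger_gap: 0.0437
```

Emit:
send_rows --motion "0 0 0 -0.26 0 0.15 40; 0 0 0 -0.346 0 0.2 40; 0 0 0 -0.346 0 0.2 40; 0 0 0 -0.346 0 0.2 40; 0 0 0 -0.2 0 0.1 40; 0 0 0 0 0 0 40"

```text
t: 5.55
tcp_pos: [0.572, -0.2139, 0.2337]
ee_rot: [0.756, 0.036, 0.652, -0.042]
ft_force: [-0.5, -0.6, -3.6]
finger_gap: 0.0434
```

```bash
python3 g.py; python3 look.py c scene,320,190,130,120,5
```

```text
5.55 [ 0.57203529 -0.21391892  0.23365991] [-0.52701992 -0.62069959 -3.64796061] 0.04344765099768112
[ 0.02  0.07 -0.  ] [ 0.41  0.02 -1.42]
[ 0.02  0.07 -0.  ] [ 2.41  0.02 -1.43]
in target axes [ 2.43  0.02 -1.42]
```

View pics/c_scene.png

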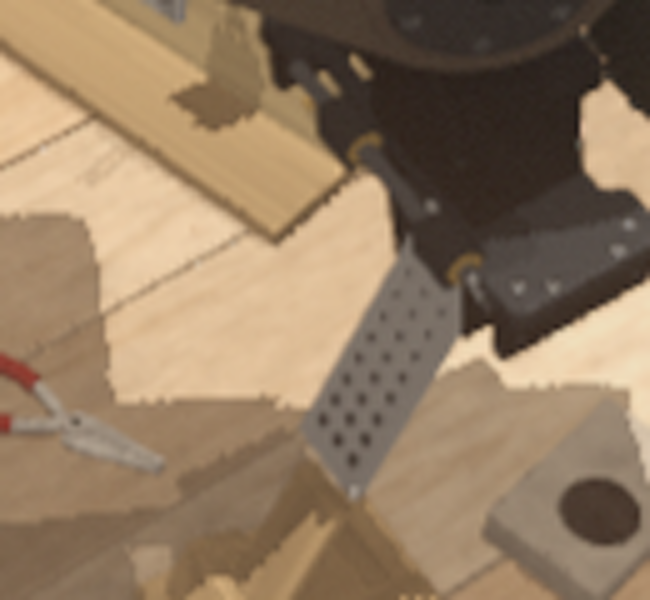

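```bash
cat > t.py <<'E'
import sys
from h import *
from cell import status
PEG=np.array([.657,.247,.235]);YAW=.2
def tgt(dist,dz=0,dy=0,yaw=YAW,tilt=30):
    Rk=Ro.from_euler('Z',yaw);eye=PEG+Rk.apply([-dist,dy,dz]);Rt=tool(yaw,tilt)
    return eye+np.array([0,0,-.008])+Rt.apply([.019,0,0]),Rt
if __name__=="__main__":
    s=status.get_state();p,R=cur(s);print(s["t"],p.round(4),s["ft_force"].round(2),s["finger_gap"])
    for d in map(float,sys.argv[1:]):
        t,Rt=tgt(d);rv,sh=delta(s,t,Rt);print(d,t.round(3),"turn",rv.round(2),"shift",sh.round(2),"in final axes",(Rt.inv().apply(t-p)/.04).round(3))
E
python3 t.py .16 .04
```

```text
5.6 [ 0.5714 -0.2137  0.2326] [-0.16  0.08 -3.29] 0.043120446369416573
0.16 [0.509 0.217 0.211] turn [-2.83 -3.58  0.98] shift [ 0.15 10.53 -2.79] in final axes [ 0.789 10.863  0.262]
0.04 [0.627 0.241 0.211] turn [-2.83 -3.58  0.98] shift [ 0.57 11.45  0.04] in final axes [ 2.289 10.863  2.861]
```

Emit:
send_rows --motion "0 0 0 -0.1 0 -0.8 40; 0 0 0 -0.1 0 -1 40; 0 0 0 -0.1 0.3 -1 40; 0 0 0 0 0.7 -0.8 40; 0 0 0 0 1 -0.2 40; 0 0 0 0 1 0 40; 0 0 0 0 1 0 40; 0 0 0 0 1 0 40"

```text
t: 6.4
tcp_pos: [0.4419, 0.0033, 0.2221]
ee_rot: [0.755, 0.037, 0.653, -0.042]
ft_force: [1.4, 0.0, -4.3]
finger_gap: 0.0437
```

Emit:
send_rows --motion "-0.5 -0.6 0.15 0 0.7 0 40; -0.7 -0.9 0.25 0 0.7 0 40; -0.7 -0.9 0.25 0 0.7 0 40; -0.7 -0.9 0.25 0 0.6 0 40; -0.2 -0.3 0.1 0 0.5 0 40; 0 0 0 0 0 0 40"

```text
t: 7.0
tcp_pos: [0.4388, 0.1304, 0.2225]
ee_rot: [0.862, -0.048, 0.498, 0.088]
ft_force: [-0.8, -0.3, -3.3]
finger_gap: 0.0436
```

```bash
python3 t.py .16
```

```text
7.0 [0.4388 0.1304 0.2225] [-0.77 -0.29 -3.31] 0.043615088098646455
0.16 [0.509 0.217 0.211] turn [-0.01 -0.   -0.04] shift [1.35 1.77 1.72] in final axes [1.339 1.773 1.724]
```

Emit:
send_rows --motion "0 0 -0.04 0.2 0.6 0.2 40; 0 0 0 0.3 0.6 0.4 40; 0 0 0 0.4 0.4 0.5 40; 0 0 0 0.3 0.17 0.4 40; 0 0 0 0.14 0 0.22 40; 0 0 0 0 0 0 40; 0 0 0 0 0 0 40"

```text
t: 7.7
tcp_pos: [0.5106, 0.2132, 0.2114]
ee_rot: [0.862, -0.049, 0.498, 0.085]
ft_force: [0.0, -0.1, -3.0]
finger_gap: 0.0432
```

```bash
python3 t.py .16 .1; python3 look.py d scene,240,70,160,140,5 top,210,110,160,110,5
```

```text
7.7 [0.5106 0.2132 0.2114] [ 0.01 -0.14 -3.  ] 0.043242606865639834
0.16 [0.509 0.217 0.211] turn [-0.03 -0.    0.02] shift [ 0.01  0.1  -0.02] in final axes [ 0.014  0.102 -0.018]
0.1 [0.568 0.229 0.211] turn [-0.03 -0.    0.02] shift [0.76 0.11 1.28] in final axes [0.764 0.102 1.281]
```

View pics/d_scene.png

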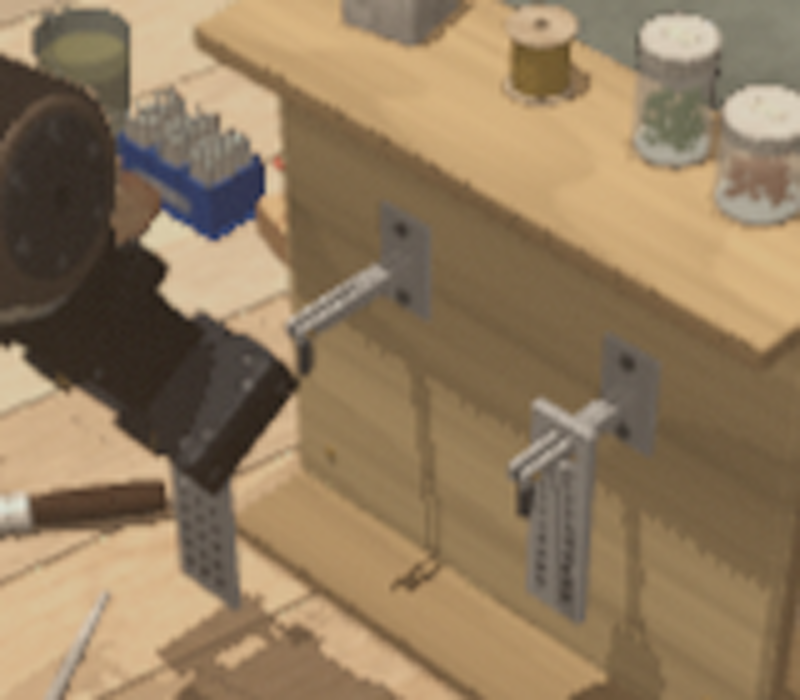

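View pics/d_top.png

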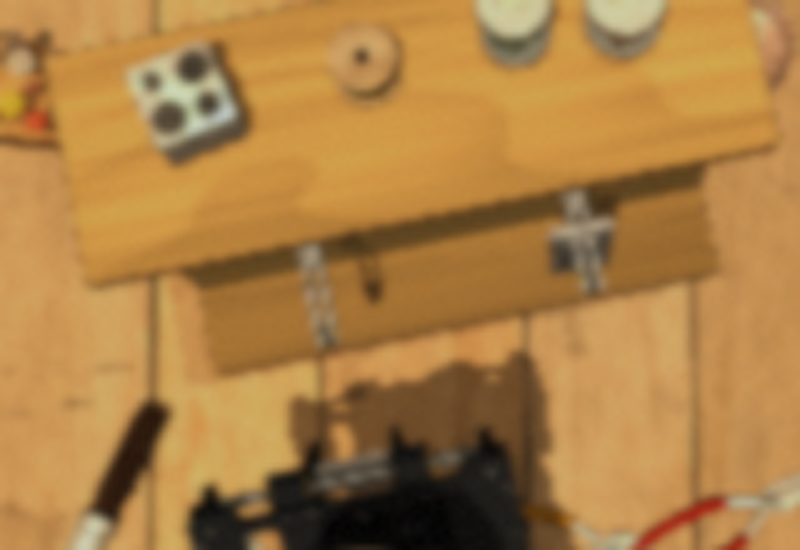

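```bash
cat > ov.py <<'E'
import sys
from h import *
from t import PEG,YAW
from cell import status,viewer
s=status.get_state();p,R=cur(s)
# plate in tool frame from grasp
Rg=tool(-.1138,8.4);pg=np.array([.5313,-.2092,.1293]);f=np.load("fit.npy")
Pl=Ro.from_euler('ZY',[f[3],np.radians(22)]);rel=Rg.inv()*Pl;e0=Pl.apply([0,0,.138])+f[:3]
ro=Rg.inv().apply(e0-pg);ro[1]=0
Rp=R*rel;eye=p+R.apply(ro);print("eye",eye,"plate z",Rp.apply([0,0,1]).round(3),"in peg",Ro.from_euler('Z',YAW).inv().apply(eye-PEG).round(4))
P=T(eye,Rp);A=T(PEG,Ro.from_euler('Z',YAW));h=.022
for n,(x,y,w,hh),S in(("scene",(260,70,120,140),5),("top",(240,130,110,90),7)):
    im=viewer.get_image(n)["color"];im=cv2.resize(im,None,fx=S,fy=S,interpolation=cv2.INTER_CUBIC)
    def ln(M,a,b,c=(0,0,255)):
        u=(proj(n,M([a,b]))+.5)*S-.5;cv2.line(im,tuple(u[0].round().astype(int)),tuple(u[1].round().astype(int)),c,1)
    for xx in(-.003,.003):
        pts=[(xx,h,.022),(xx,h,-.138),(xx,-h,-.138),(xx,-h,.022),(xx,h,.022)]
        for a,b in zip(pts,pts[1:]):ln(P,a,b)
        t=np.linspace(0,2*np.pi,25);cc=[(xx,.011*np.cos(a),.011*np.sin(a)) for a in t]
        for a,b in zip(cc,cc[1:]):ln(P,a,b)
    for dy in(-.006,.006):
        for z in(-.006,.006):ln(A,(0,dy,z),(-.088,dy,z),(0,255,0))
        ln(A,(-.088,dy,-.006),(-.088,dy,.006),(0,255,0))
    cv2.imwrite(f"pics/{sys.argv[1]}_{n}.png",im[y*S:(y+hh)*S,x*S:(x+w)*S])
E
python3 ov.py e
```

```text
eye [0.49987676 0.21121298 0.23612628] plate z [0.006 0.001 1.   ] in peg [-0.1611 -0.0039  0.0011]
```

View pics/e_scene.png

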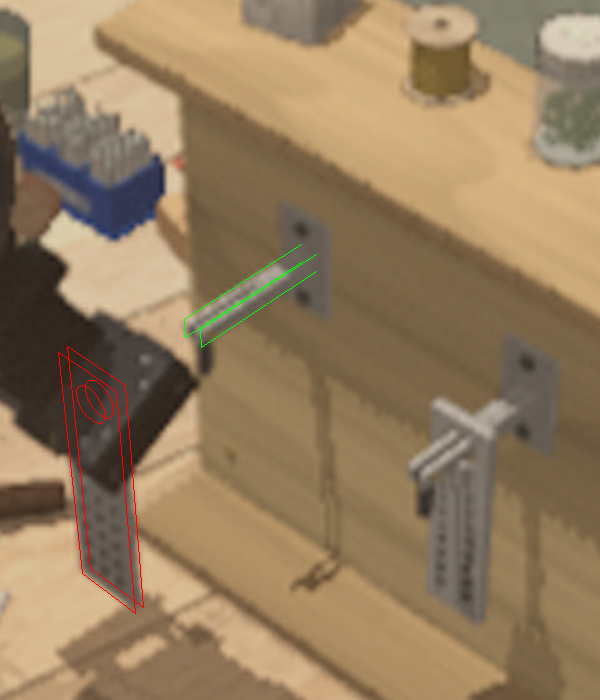

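View pics/e_top.png

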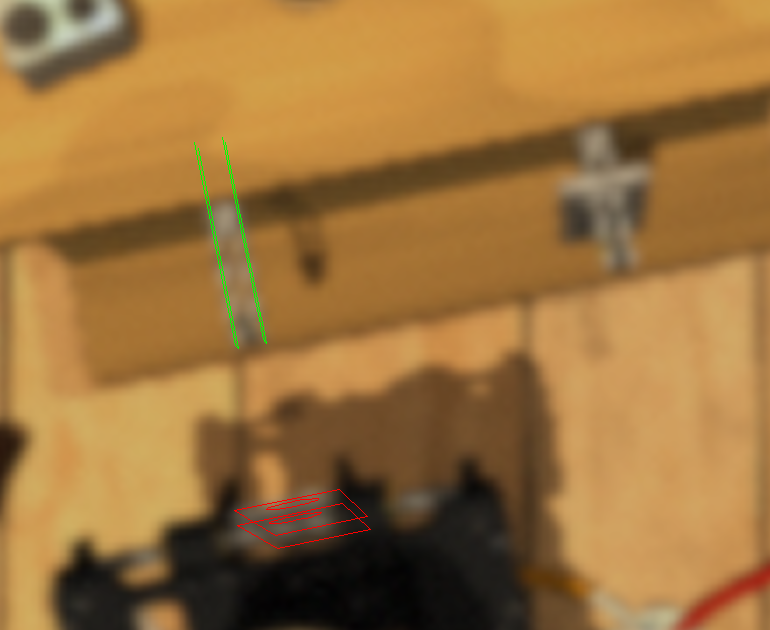

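Run:
```python
import cv2,numpy as np
from cell import viewer
im=viewer.get_image("top")["color"][150:215,260:305];cv2.imwrite("pics/f1.png",cv2.resize(np.clip(im*1.6,0,255).astype('uint8'),None,fx=9,fy=9,interpolation=cv2.INTER_CUBIC))
im=viewer.get_image("scene")["color"][115:195,270:325];cv2.imwrite("pics/f2.png",cv2.resize(im,None,fx=7,fy=7,interpolation=cv2.INTER_CUBIC))
```

```text
(no output)
```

View pics/f1.png

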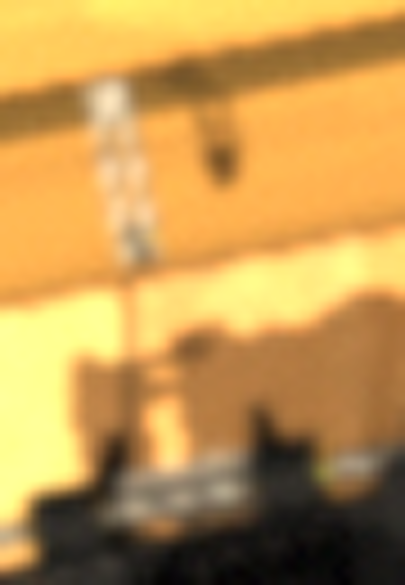

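View pics/f2.png

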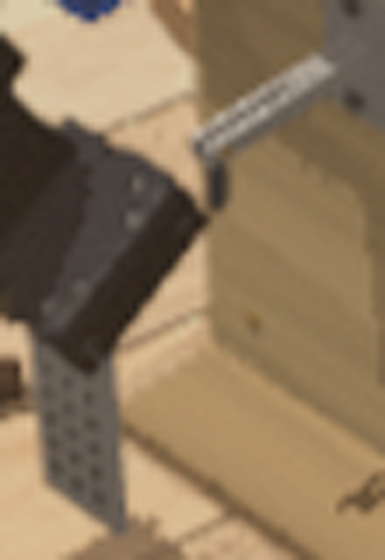

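Run:
```python
from h import *
from t import *
A=T(PEG,Ro.from_euler('Z',YAW))
print("peg tip top, at -50:",proj("top",A([(-.088,0,.006),(-.05,0,.006)])))
eye=np.array([.4999,.2112,.2361]);P=T(eye,Ro.from_euler('Z',YAW))
print("plate top c & corners L,R",proj("top",P([(0,0,.022),(0,.022,.022),(0,-.022,.022)])))
print("scene: bottom corners",proj("scene",P([(-.003,.022,-.138),(-.003,-.022,-.138)])))
print("scene peg tip top corners",proj("scene",A([(-.088,.006,.006),(-.088,-.006,.006),(-.088,.006,-.006)])))
```

```text
peg tip top, at -50: [[275.13842413 178.40979639]
 [272.60378281 165.88272218]]
plate top c & corners L,R [[280.77227184 202.00812994]
 [273.28482387 203.57307614]
 [288.25090191 200.44502676]]
scene: bottom corners [[276.14288117 184.1575613 ]
 [286.88826546 192.01707894]]
scene peg tip top corners [[296.37083388 133.46276317]
 [299.52830909 135.4773118 ]
 [296.58825564 136.98946445]]
```

Run:
```python
import cv2,numpy as np
from cell import viewer
im=viewer.get_image("scene")["color"][158:198,268:298];cv2.imwrite("pics/g1.png",cv2.resize(im,None,fx=16,fy=16,interpolation=cv2.INTER_CUBIC))
im=viewer.get_image("scene")["color"][115:150,292:332];cv2.imwrite("pics/g2.png",cv2.resize(im,None,fx=16,fy=16,interpolation=cv2.INTER_CUBIC))
im=viewer.get_image("top")["color"][190:214,264:300];cv2.imwrite("pics/g3.png",cv2.resize(np.clip(im*1.6,0,255).astype('uint8'),None,fx=16,fy=16,interpolation=cv2.INTER_CUBIC))
```

```text
(no output)
```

View pics/g1.png

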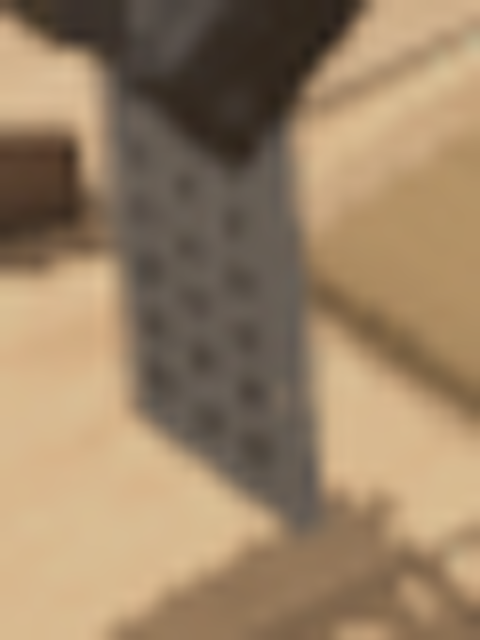

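View pics/g2.png

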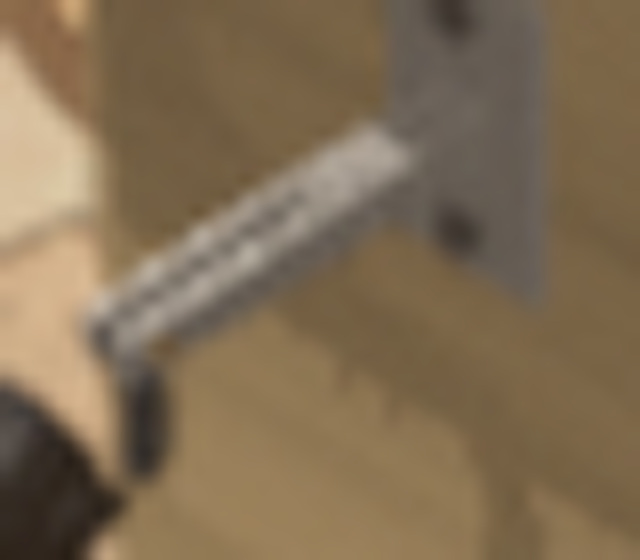

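View pics/g3.png

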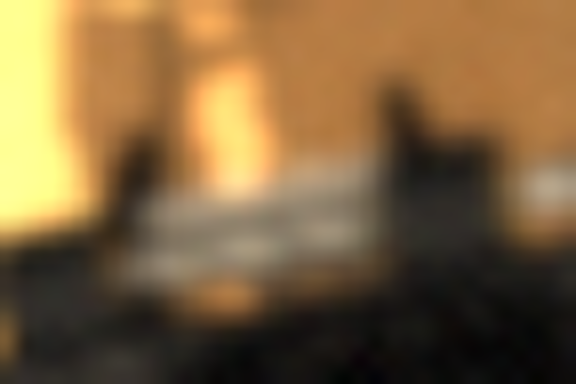

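```bash
cat > m2.py <<'E'
from h import *
exec(open("m.py").read().split("p,r=fit")[0].split("import *")[1])
keep=[0,1,2,3,4,7,8,9]
p,r=fit(lambda p,q:plate(list(p)+[np.radians(22)])([q]),[obs[i] for i in keep],[.45,-.1,.03,0]);print(p,r.round(1).tolist());print("eye",plate(list(p)+[np.radians(22)])([[0,0,.138]]))
# now: in-hand
g1=lambda u,v:crop("scene",268,158,16,u,v)
g3=lambda u,v:crop("top",264,190,16,u,v)
g2=lambda u,v:crop("scene",292,115,16,u,v)
o=[(g1(140,405),(-.003,h,-.138)),(g1(300,530),(-.003,-h,-.138)),(g1(325,505),(.003,-h,-.138)),(g3(145,202),(.003,h,.022)),(g3(385,162),(.003,-h,.022)),(g3(385,268),(-.003,-h,-.138))]
p,r=fit(lambda p,q:T(p[:3],Ro.from_euler('ZY',[p[3],0]))([q]),o,[.5,.21,.236,.2]);print("in hand eye",p,r.round(1).tolist())
f1=lambda u,v:crop("top",260,150,9,u,v)
ob=[(g2(95,315),(-.088,.006,.006)),(g2(125,347),(-.088,-.006,.006)),(g2(412,155),(-.004,-.006,.006)),(g2(372,125),(-.004,.006,.006)),(f1(140,260),(-.088,0,.006)),(f1(109,90),(-.05,0,.006))]
def pf(p,q):
    # slide along axis free for f1 mid point
    q=np.array(q,float); 
    if q[0]==-.05:q[0]=-p[4]
    return T(p[:3],Ro.from_euler('Z',p[3]))([q])
p,r=fit(pf,ob,[.657,.247,.235,.2,.05]);print("peg",p,r.round(1).tolist())
E
python3 m2.py
```

```text
[ 0.47949553 -0.20223905  0.02744152 -0.11262119] [[0.1, -0.5], [0.2, -0.5], [-0.1, 0.2], [0.4, 0.1], [-0.1, 0.6], [-0.8, 0.0], [-0.4, 0.2], [0.8, 0.5]]
eye [[ 0.53086375 -0.20804878  0.15539289]]
in hand eye [0.49984178 0.21314516 0.24043558 0.14719644] [[-0.4, -0.4], [-0.2, 0.0], [-0.1, 0.5], [-0.4, -0.1], [-0.2, 0.1], [4.1, -1.2]]
peg [0.65411766 0.25460938 0.22692712 0.28615536 0.02777581] [[-1.5, 1.8], [0.1, 1.6], [2.4, -1.9], [1.5, -1.7], [0.2, 0.7], [-2.0, 0.3]]
```

```bash
sed -i 's/(g2(412,155),(-.004,-.006,.006)),(g2(372,125),(-.004,.006,.006))/(g2(455,122),(-.004,0,0))/' m2.py
cat >> m2.py <<'E'
p,r=fit(lambda p,q:pf([p[0],p[1],.235,p[2],p[3]],q),ob,[.657,.247,.2,.05]);print("peg z fixed",p,r.round(1).tolist())
p,r=fit(lambda p,q:pf([p[0],p[1],p[2],.2,p[3]],q),ob,[.657,.247,.235,.05]);print("peg yaw .2",p,r.round(1).tolist())
E
python3 m2.py|tail -3
```

```text
peg [0.65711603 0.24756092 0.232946   0.21293616 0.030776  ] [[-0.9, -0.1], [0.5, -0.1], [0.2, 0.2], [0.3, -0.1], [-0.3, 0.1]]
peg z fixed [0.6561923  0.24645773 0.21445846 0.0300488 ] [[-0.9, -0.3], [0.4, -0.3], [0.2, -0.1], [0.6, 0.1], [-0.1, 0.0]]
peg yaw .2 [0.6572567  0.2468244  0.23291383 0.03075389] [[-0.9, -0.1], [0.3, -0.1], [0.4, 0.3], [0.2, -0.0], [-0.2, 0.0]]
```

Emit:
send_rows --motion "0 0 0.05 0.1 0.04 -0.056 40; 0 0 0 0.15 0 0.26 40; 0 0 0 0.2 0 0.346 40; 0 0 0 0.2 0 0.346 40; 0 0 0 0.15 0 0.26 40; 0 0 0 0.1 0 0.173 40; 0 0 0 0 0 0 40; 0 0 0 0 0 0 40"

```text
t: 8.95
tcp_pos: [0.5735, 0.2284, 0.207]
ee_rot: [0.862, -0.048, 0.497, 0.087]
ft_force: [-0.1, 0.8, -2.9]
finger_gap: 0.0435
```

```bash
python3 ov.py k
python3 - <<'E'
import cv2,numpy as np
from cell import viewer
im=viewer.get_image("scene")["color"][118:183,275:330];cv2.imwrite("pics/k1.png",cv2.resize(im,None,fx=10,fy=10,interpolation=cv2.INTER_CUBIC)[:600])
im=viewer.get_image("top")["color"][155:200,255:300];cv2.imwrite("pics/k3.png",cv2.resize(np.clip(im*1.6,0,255).astype('uint8'),None,fx=13,fy=13,interpolation=cv2.INTER_CUBIC))
E
```

```text
eye [0.56273162 0.22607945 0.23133299] plate z [ 0.007 -0.004  1.   ] in peg [-0.0965 -0.0018 -0.0037]
```

View pics/k1.png

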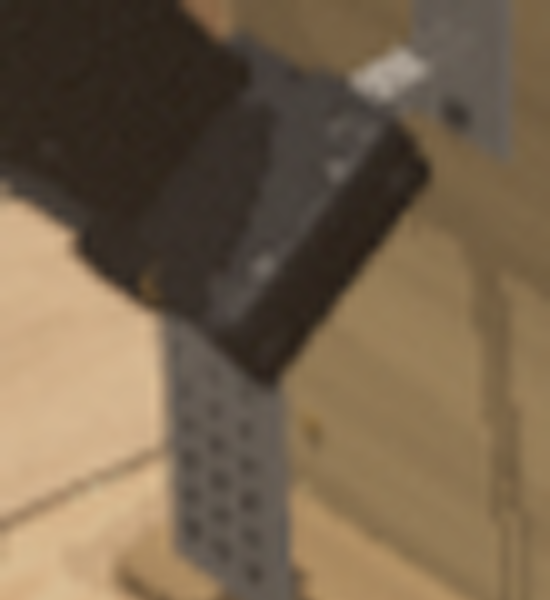

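View pics/k3.png

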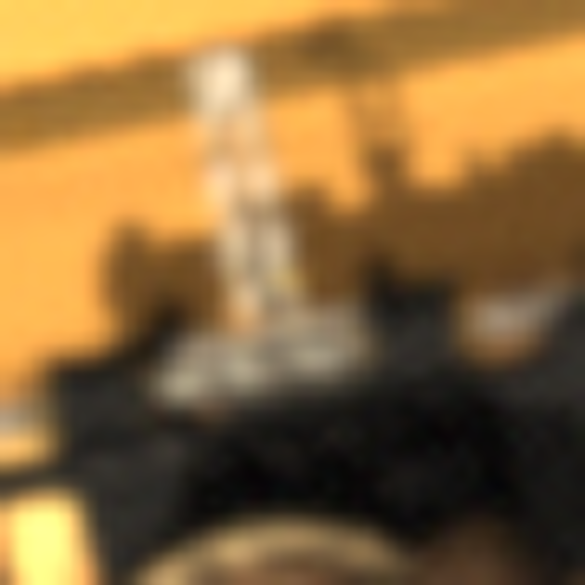

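View pics/k_scene.png

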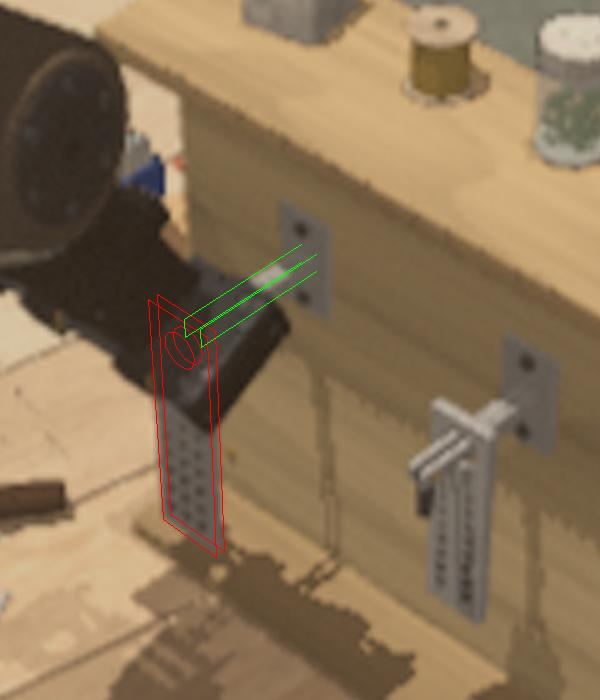

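```bash
python3 - <<'E'
from h import *
from t import *
A=T(PEG,Ro.from_euler('Z',YAW))
print("peg",proj("top",A([(-.088,0,.006),(-.05,0,.006)])))
for y in(-.0018,0,.002):
    P=T(A([(-.0965,y,-.001)])[0],Ro.from_euler('Z',YAW))
    q=proj("top",P([(.003,.022,.022),(.003,-.022,.022),(-.003,.022,-.138),(-.003,-.022,-.138),(-.003,.022,.022)]));print(y,q.round(1).tolist(),((q-[255,155]+.5)*13-.5).round(0).tolist())
    print(proj("scene",P([(-.003,.022,-.138),(-.003,-.022,-.138)])).round(1))
E
cat >/dev/null
python3 - <<'E'
import cv2
from cell import viewer
im=viewer.get_image("scene")["color"][145:190,280:320];cv2.imwrite("pics/k4.png",cv2.resize(im,None,fx=13,fy=13,interpolation=cv2.INTER_CUBIC))
E
```

```text
peg [[275.13842413 178.40979639]
 [272.60378281 165.88272218]]
-0.0018 [[268.1, 181.0], [283.0, 177.9], [274.7, 188.5], [287.9, 185.8], [268.5, 183.0]] [[176.0, 344.0], [370.0, 304.0], [263.0, 442.0], [433.0, 407.0], [181.0, 370.0]]
[[292.5 172.7]
 [303.2 180.2]]
0 [[267.5, 181.2], [282.4, 178.1], [274.2, 188.7], [287.3, 185.9], [267.9, 183.2]] [[168.0, 346.0], [362.0, 306.0], [256.0, 444.0], [426.0, 408.0], [174.0, 372.0]]
[[292.  172.4]
 [302.8 179.9]]
0.002 [[266.8, 181.3], [281.7, 178.2], [273.6, 188.8], [286.7, 186.0], [267.2, 183.3]] [[160.0, 348.0], [353.0, 308.0], [248.0, 445.0], [419.0, 410.0], [165.0, 374.0]]
[[291.6 172.1]
 [302.3 179.6]]
```

View pics/k4.png

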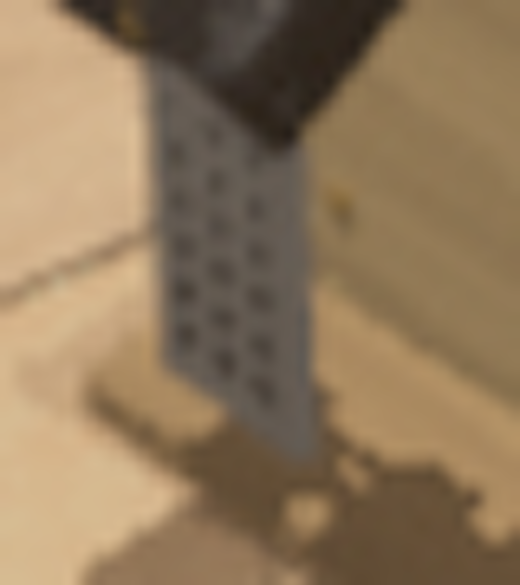

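Emit:
send_rows --motion "0 0 0 0.025 0.012 0.0433 40; 0 0 0 0.025 0 0.0433 40; 0 0 0 0.025 0 0.0433 40; 0 0 0 0.025 0 0.0433 40; 0 0 0 0.025 0 0.0433 40; 0 0 0 0.025 0 0.0433 40; 0 0 0 0 0 0 40"

```text
t: 9.9
tcp_pos: [0.5858, 0.2313, 0.2073]
ee_rot: [0.862, -0.048, 0.497, 0.088]
ft_force: [-0.1, 0.3, -3.8]
finger_gap: 0.0434
```

```bash
python3 ov.py k
```

```text
eye [0.5750058  0.2290494  0.23163084] plate z [ 0.006 -0.004  1.   ] in peg [-0.0839 -0.0013 -0.0034]
```

Emit:
send_rows --motion "0 0 0 0.025 0 0.0433 40; 0 0 0 0.025 0 0.0433 40; 0 0 0 0.025 0 0.0433 40; 0 0 0 0.025 0 0.0433 40; 0 0 0 0 0 0 40"

```text
t: 10.5
tcp_pos: [0.5936, 0.233, 0.2074]
ee_rot: [0.862, -0.048, 0.497, 0.088]
ft_force: [-0.2, -0.0, -3.0]
finger_gap: 0.0435
```

Emit:
send_rows --motion "0 0 0 0.025 0 0.0433 40; 0 0 0 0.025 0 0.0433 40; 0 0 0 0.025 0 0.0433 40; 0 0 0 0.025 0 0.0433 40; 0 0 0 0 0 0 40"

```text
t: 11.0
tcp_pos: [0.6015, 0.2345, 0.2074]
ee_rot: [0.862, -0.048, 0.497, 0.088]
ft_force: [-0.1, 0.3, -4.1]
finger_gap: 0.0439
```

```bash
python3 ov.py k
python3 - <<'E'
import cv2,numpy as np
from cell import viewer
im=viewer.get_image("top")["color"][150:195,255:300];cv2.imwrite("pics/l3.png",cv2.resize(np.clip(im*1.6,0,255).astype('uint8'),None,fx=13,fy=13,interpolation=cv2.INTER_CUBIC))
E
```

```text
eye [0.59072508 0.23223204 0.23171769] plate z [ 0.006 -0.004  1.   ] in peg [-0.0679 -0.0013 -0.0033]
```

View pics/k_scene.png

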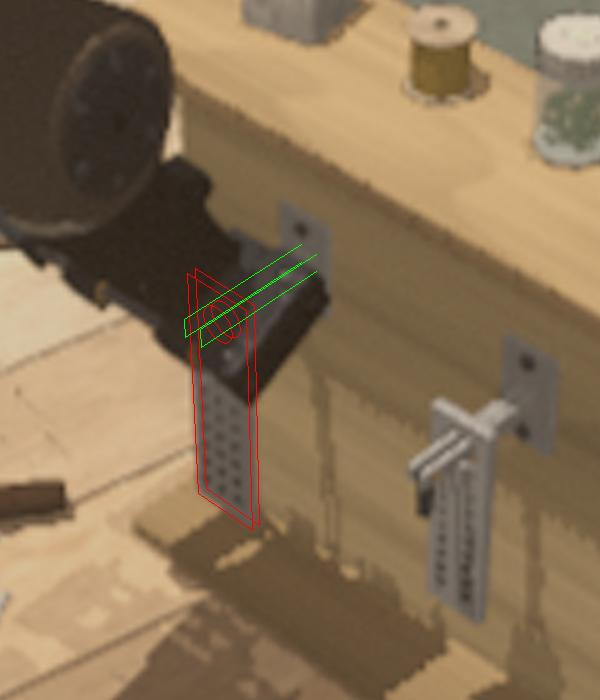

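View pics/l3.png

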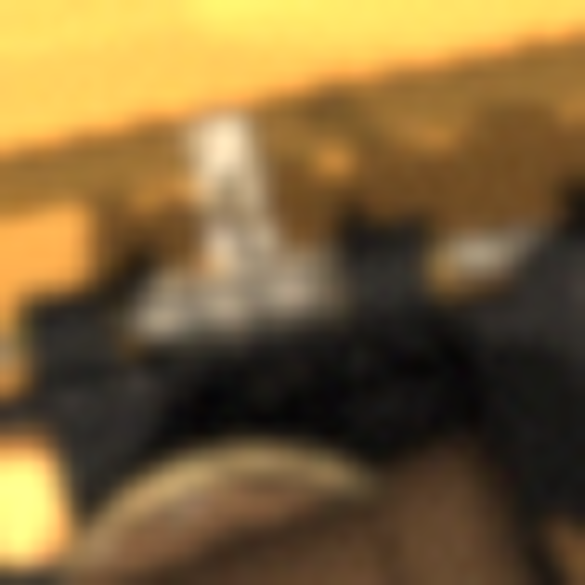

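Emit:
send_rows --motion "0 0 0 0.025 0 0.0433 40; 0 0 0 0.025 0 0.0433 40; 0 0 0 0.025 0 0.0433 40; 0 0 0 0.025 0 0.0433 40; 0 0 0 0.025 0 0.0433 40; 0 0 0 0.025 0 0.0433 40; 0 0 0 0.025 0 0.0433 40; 0 0 0 0.025 0 0.0433 40"

```text
t: 11.95
tcp_pos: [0.617, 0.2377, 0.2074]
ee_rot: [0.862, -0.048, 0.497, 0.088]
ft_force: [-0.5, 0.5, -3.8]
finger_gap: 0.0438
```

Emit:
send_rows --motion "0 0 0 0.025 0 0.0433 40; 0 0 0 0.025 0 0.0433 40; 0 0 0 0.025 0 0.0433 40; 0 0 0 0.025 0 0.0433 40; 0 0 0 0.025 0 0.0433 40; 0 0 0 0.025 0 0.0433 40; 0 0 0 0 0 0 40; 0 0 0 0 0 0 40"

```text
t: 12.75
tcp_pos: [0.6286, 0.24, 0.2074]
ee_rot: [0.862, -0.048, 0.497, 0.088]
ft_force: [0.5, 0.6, -3.8]
finger_gap: 0.0435
```

```bash
python3 ov.py k
python3 - <<'E'
import cv2,numpy as np
from cell import viewer
im=viewer.get_image("top")["color"][150:195,255:300];cv2.imwrite("pics/n3.png",cv2.resize(np.clip(im*1.6,0,255).astype('uint8'),None,fx=13,fy=13,interpolation=cv2.INTER_CUBIC))
im=viewer.get_image("scene")["color"][110:180,280:335];cv2.imwrite("pics/n1.png",cv2.resize(im,None,fx=8,fy=8,interpolation=cv2.INTER_CUBIC))
E
```

```text
eye [0.6178465  0.23773129 0.2316839 ] plate z [ 0.006 -0.004  1.   ] in peg [-0.0402 -0.0013 -0.0033]
```

View pics/n1.png

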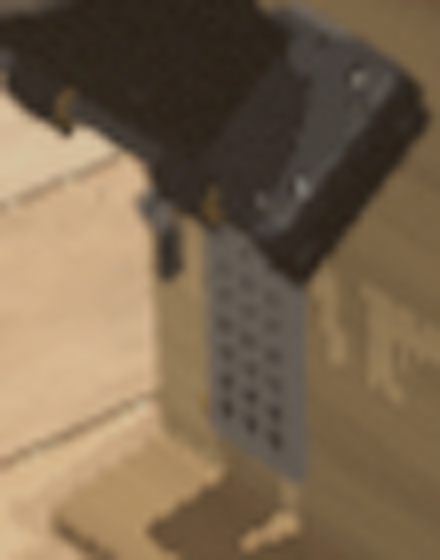

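View pics/n3.png

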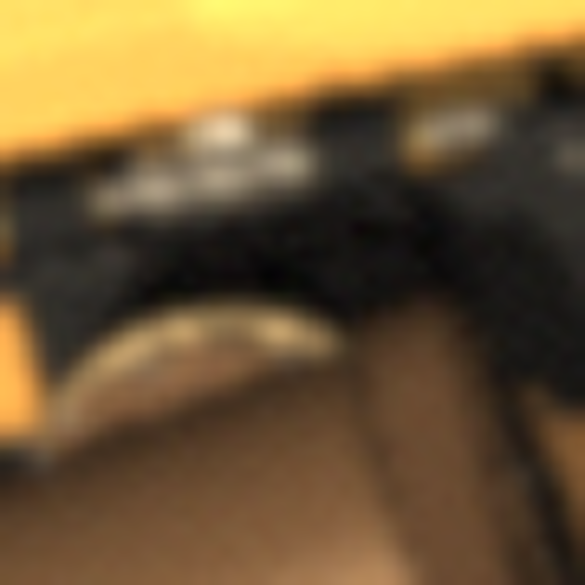

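Emit:
send_rows --motion "0 0 0 0.025 0 0.0433 40; 0 0 0 0.0125 0 0.0217 40; 0 0 0 0 0 0 40; 0 0 0 0 0 0 40; 0 0 0 0 0 0 40; 0 0 0 0 0 0 40"

```text
t: 13.55
tcp_pos: [0.6316, 0.2406, 0.2075]
ee_rot: [0.862, -0.048, 0.497, 0.088]
ft_force: [-0.4, -0.4, -3.0]
finger_gap: 0.0439
```

Emit:
send_rows --motion "0 0 0 -0.0125 0 -0.0217 40; 0 0 0 -0.0125 0 -0.0217 40; 0 0 0 -0.0125 0 -0.0217 40; 0 0 0 -0.0125 0 -0.0217 40; 0 0 0 -0.0125 0 -0.0217 40; 0 0 0 -0.0125 0 -0.0217 40; 0 0 0 -0.0125 0 -0.0217 40; 0 0 0 -0.0125 0 -0.0217 40"

```text
t: 14.35
tcp_pos: [0.6236, 0.239, 0.2075]
ee_rot: [0.862, -0.048, 0.497, 0.088]
ft_force: [-0.2, 0.7, -3.1]
finger_gap: 0.0437
```

Emit:
send_rows --motion "0 0 0 -0.0125 0 -0.0217 40; 0 0 0 -0.0125 0 -0.0217 40; 0 0 0 -0.0125 0 -0.0217 40; 0 0 0 -0.0125 0 -0.0217 40; 0 0 0 -0.0125 0 -0.0217 40; 0 0 0 -0.0125 0 -0.0217 40; 0 0 0 -0.0125 0 -0.0217 40; 0 0 0 -0.0125 0 -0.0217 40"

```text
t: 15.15
tcp_pos: [0.6158, 0.2374, 0.2074]
ee_rot: [0.862, -0.048, 0.497, 0.088]
ft_force: [0.2, 0.1, -3.0]
finger_gap: 0.0437
```

Emit:
send_rows --motion "0 0 0 -0.0125 0 -0.0217 40; 0 0 0 -0.0125 0 -0.0217 40; 0 0 0 -0.0125 0 -0.0217 40; 0 0 0 -0.0125 0 -0.0217 40; 0 0 0 -0.0125 0 -0.0217 40; 0 0 0 -0.0125 0 -0.0217 40; 0 0 0 -0.0125 0 -0.0217 40; 0 0 0 -0.0125 0 -0.0217 40"

```text
t: 15.95
tcp_pos: [0.6079, 0.2359, 0.2074]
ee_rot: [0.862, -0.048, 0.497, 0.088]
ft_force: [0.6, -0.0, -3.1]
finger_gap: 0.0432
```

```bash
python3 ov.py k; python3 look.py q scene,280,110,55,70,8
```

```text
eye [0.59718276 0.23355735 0.23169017] plate z [ 0.006 -0.004  1.   ] in peg [-0.0613 -0.0013 -0.0033]
```

View pics/q_scene.png

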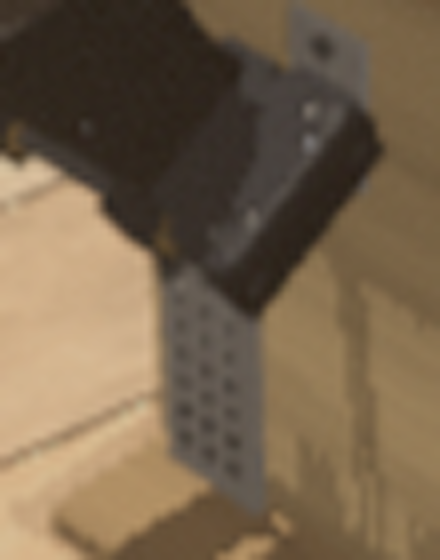

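Emit:
send_rows --motion "0 0 0 -0.0125 0 -0.0217 40; 0 0 0 -0.0125 0 -0.0217 40; 0 0 0 -0.0125 0 -0.0217 40; 0 0 0 -0.0125 0 -0.0217 40; 0 0 0 -0.0125 0 -0.0217 40; 0 0 0 -0.0125 0 -0.0217 40; 0 0 0 -0.0125 0 -0.0217 40"

```text
t: 16.8
tcp_pos: [0.6011, 0.2345, 0.2074]
ee_rot: [0.862, -0.048, 0.497, 0.088]
ft_force: [-0.5, 0.5, -3.9]
finger_gap: 0.0433
```

Emit:
send_rows --motion "0 0 0 -0.006 0 -0.011 40; 0 0 0 -0.006 0 -0.011 40; 0 0 0 -0.006 0 -0.011 40"

```text
t: 17.1
tcp_pos: [0.5996, 0.2342, 0.2073]
ee_rot: [0.862, -0.048, 0.497, 0.088]
ft_force: [-0.3, -0.2, -3.7]
finger_gap: 0.0435
```

Emit:
send_rows --motion "0 0 0 -0.006 0 -0.011 40; 0 0 0 -0.006 0 -0.011 40"

```text
t: 17.3
tcp_pos: [0.5987, 0.234, 0.2073]
ee_rot: [0.862, -0.048, 0.497, 0.088]
ft_force: [0.2, -0.3, -3.2]
finger_gap: 0.0437
```

Now at about 70.7 mm by my estimate, so I'll go in single small rows.

Emit:
send_rows --motion "0 0 0 -0.006 0 -0.011 40"

```text
t: 17.4
tcp_pos: [0.5981, 0.2339, 0.2073]
ee_rot: [0.862, -0.048, 0.497, 0.088]
ft_force: [0.3, -0.4, -2.9]
finger_gap: 0.0434
```

Emit:
send_rows --motion "0 0 0 -0.006 0 -0.011 40"

```text
t: 17.5
tcp_pos: [0.5976, 0.2337, 0.2073]
ee_rot: [0.862, -0.048, 0.497, 0.088]
ft_force: [0.3, 0.1, -2.8]
finger_gap: 0.0434
```

Emit:
send_rows --motion "0 0 0 -0.006 0 -0.011 40"

```text
t: 17.6
tcp_pos: [0.5972, 0.2337, 0.2073]
ee_rot: [0.862, -0.048, 0.497, 0.088]
ft_force: [-0.1, 0.3, -4.2]
finger_gap: 0.0436
```

Emit:
send_rows --motion "0 0 0 -0.006 0 -0.011 40"

```text
t: 17.7
tcp_pos: [0.5967, 0.2336, 0.2073]
ee_rot: [0.862, -0.048, 0.497, 0.088]
ft_force: [0.7, -0.2, -4.0]
finger_gap: 0.0434
```

Emit:
send_rows --motion "0 0 0 -0.006 0 -0.011 40"

```text
t: 17.8
tcp_pos: [0.5964, 0.2336, 0.2073]
ee_rot: [0.862, -0.048, 0.497, 0.088]
ft_force: [4.1, 0.3, -6.7]
finger_gap: 0.0436
```

Emit:
send_rows --motion "0 0 0 -0.006 0 -0.011 40"

```text
t: 17.9
tcp_pos: [0.5963, 0.2335, 0.2074]
ee_rot: [0.862, -0.047, 0.496, 0.088]
ft_force: [7.7, 2.1, -8.6]
finger_gap: 0.0436
```

Emit:
send_rows --motion "0 0 0 -0.006 0 -0.011 40"

```text
t: 18.0
tcp_pos: [0.5963, 0.2335, 0.2075]
ee_rot: [0.863, -0.047, 0.496, 0.088]
ft_force: [11.5, 2.4, -10.7]
finger_gap: 0.0437
```

Emit:
send_rows --motion "0 0 0 0 0 0 40; 0 0 0 0.012 0 0.022 40; 0 0 0 0.012 0 0.022 40; 0 0 0 0.0125 0 0.0217 40; 0 0 0 0.0125 0 0.0217 40; 0 0 0 0 0 0 40"

```text
t: 18.6
tcp_pos: [0.5992, 0.2341, 0.2073]
ee_rot: [0.862, -0.048, 0.497, 0.088]
ft_force: [0.3, 0.8, -3.6]
finger_gap: 0.0434
```

```bash
python3 ov.py k
```

```text
eye [0.58847117 0.2318056  0.23156663] plate z [ 0.006 -0.004  1.   ] in peg [-0.0702 -0.0013 -0.0034]
```

Emit:
send_rows --motion "0 0 0 0.025 0 0.0433 40; 0 0 0 0.025 0 0.0433 40; 0 0 0 0.025 0 0.0433 40; 0 0 0 0.025 0 0.0433 40; 0 0 0 0.011 0 -0.006 40; 0 0 0 0.011 0 -0.006 40; 0 0 0 0 0 0 40"

```text
t: 19.4
tcp_pos: [0.6069, 0.2357, 0.2061]
ee_rot: [0.862, -0.048, 0.497, 0.088]
ft_force: [0.7, -0.4, -4.3]
finger_gap: 0.0433
```

Emit:
send_rows --motion "0 0 0 0.011 0 -0.006 40; 0 0 0 0 0 0 40"

```text
t: 19.6
tcp_pos: [0.607, 0.2357, 0.2057]
ee_rot: [0.862, -0.048, 0.497, 0.088]
ft_force: [0.1, 0.2, -4.7]
finger_gap: 0.0437
```

Emit:
send_rows --motion "0 0 0 0.011 0 -0.006 40; 0 0 0 0 0 0 40"

```text
t: 19.8
tcp_pos: [0.6071, 0.2357, 0.2053]
ee_rot: [0.862, -0.048, 0.497, 0.088]
ft_force: [0.3, 0.1, -3.0]
finger_gap: 0.0436
```

Emit:
send_rows --motion "0 0 0 0.011 0 -0.006 40; 0 0 0 0 0 0 40"

```text
t: 20.0
tcp_pos: [0.6072, 0.2357, 0.205]
ee_rot: [0.862, -0.048, 0.497, 0.088]
ft_force: [-0.1, 0.0, -0.7]
finger_gap: 0.0437
```

Emit:
send_rows --motion "0 0 0 0.004 0 -0.002 40; 0 0 0 0 0 0 40" --grip_force 20

```text
t: 20.2
tcp_pos: [0.6072, 0.2358, 0.2049]
ee_rot: [0.862, -0.048, 0.497, 0.088]
ft_force: [-1.4, 0.6, 0.5]
finger_gap: 0.0439
```

Emit:
send_rows --motion "0 0 0 0 0 0 44; 0 0 0 0 0 0 45; 0 0 0 0 0 0 47; 0 0 0 0 0 0 50; 0 0 0 0 0 0 60; 0 0 0 0 0 0 70; 0 0 0 0 0 0 75; 0 0 0 0 0 0 75"

```text
t: 21.0
tcp_pos: [0.6071, 0.2357, 0.2046]
ee_rot: [0.862, -0.048, 0.497, 0.088]
ft_force: [-1.1, 0.2, 0.2]
finger_gap: 0.0735
```

```bash
python3 ov.py k; python3 look.py r scene,280,110,55,70,8
```

```text
eye [0.59634625 0.23339874 0.22891514] plate z [ 0.006 -0.004  1.   ] in peg [-0.0621 -0.0013 -0.0061]
```

View pics/r_scene.png

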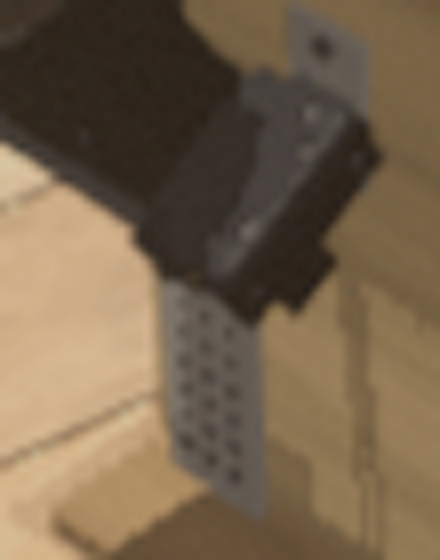

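Emit:
send_rows --motion "0 0 0 0 0 0 90; 0 0 0 -0.1 0 0 90; 0 0 0 -0.2 0 0 90; 0 0 0 -0.3 0 0 90; 0 0 0 -0.4 0 0 90; 0 0 0 -0.5 0 0 90; 0 0 0 -0.5 0 -0.1 90; 0 0 0 -0.5 0 -0.3 90"

```text
t: 21.95
tcp_pos: [0.544, 0.2225, 0.2854]
ee_rot: [0.863, -0.047, 0.496, 0.088]
ft_force: [-0.2, -0.2, 0.5]
finger_gap: 0.09
```

Emit:
send_rows --motion "0 0 0 -0.5 0 -0.5 90; 0 0 0 -0.4 0 -0.7 90; 0 0 0 0 0 -0.8 90; 0 0 0 0 -0.8 -0.5 90; 0 0 0 0 -0.8 -0.3 90; 0 0 0 0 -0.8 0 90; 0 0 0 0 -0.5 0 90; 0 0 0 0 0 0 90"

```text
t: 22.75
tcp_pos: [0.4549, 0.0846, 0.2587]
ee_rot: [0.863, -0.047, 0.496, 0.086]
ft_force: [-0.8, 0.9, 0.1]
finger_gap: 0.0898
```

Emit:
send_rows --motion "0 0 0 0 0 0 90; 0 0 0 0 0 0 90; 0 0 0 0 0 0 90; 0 0 0 0 0 0 90; 0 0 0 0 0 0 90; 0 0 0 0 0 0 90; 0 0 0 0 0 0 90; 0 0 0 0 0 0 90"

```text
t: 23.55
tcp_pos: [0.4548, 0.0863, 0.2575]
ee_rot: [0.862, -0.048, 0.497, 0.088]
ft_force: [0.1, 0.4, -0.0]
finger_gap: 0.0898
```

```bash
python3 look.py s scene,275,100,110,100,7 top,240,130,110,80,7
```

```text
(no output)
```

View pics/s_scene.png

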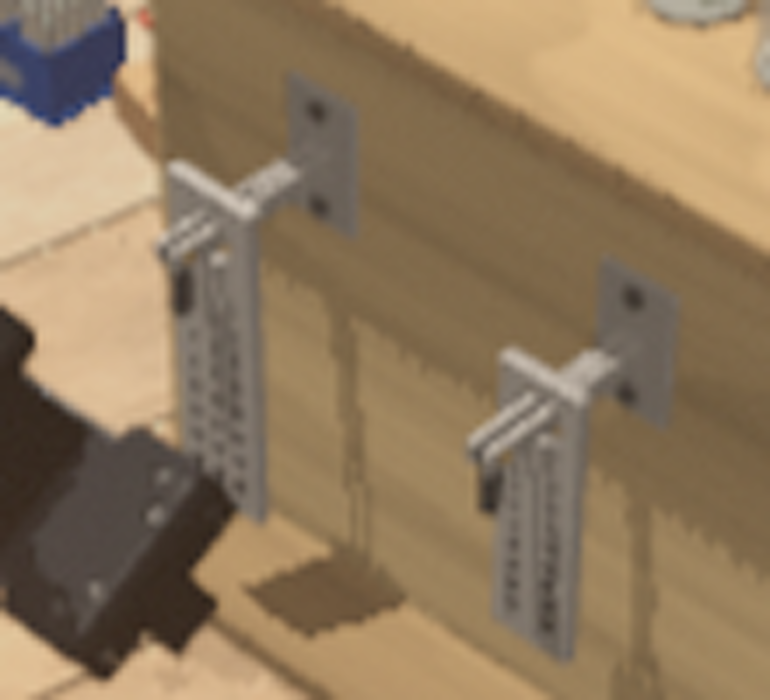

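View pics/s_top.png

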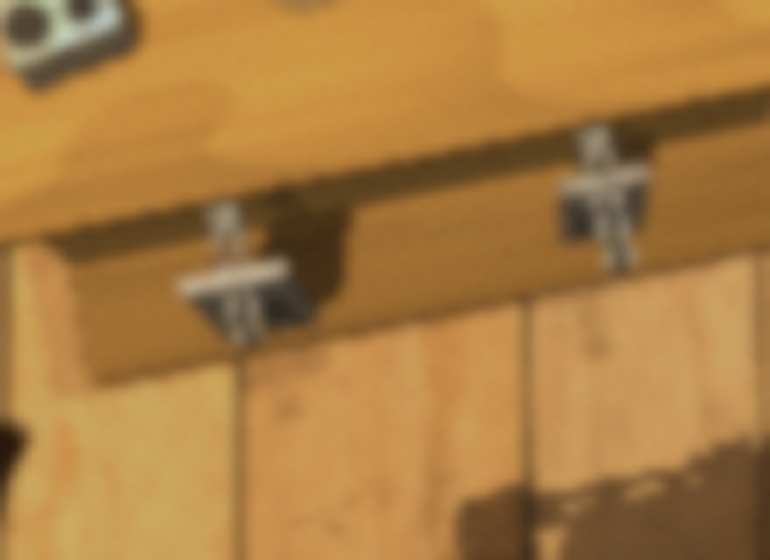

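The plate hangs upright on the left peg (scene crop ~(215,330)), with the flap down in front of it at ~(182,285). I'll give it another 1.6 s to settle, check that it has stopped moving, and hand in.

Emit:
send_rows --motion "0 0 0 0 0 0 90; 0 0 0 0 0 0 90; 0 0 0 0 0 0 90; 0 0 0 0 0 0 90; 0 0 0 0 0 0 90; 0 0 0 0 0 0 90; 0 0 0 0 0 0 90; 0 0 0 0 0 0 90"

```text
t: 24.45
tcp_pos: [0.4547, 0.0863, 0.2575]
ee_rot: [0.862, -0.048, 0.497, 0.088]
ft_force: [0.0, 0.5, 0.2]
finger_gap: 0.0897
```

Emit:
send_rows --motion "0 0 0 0 0 0 90; 0 0 0 0 0 0 90; 0 0 0 0 0 0 90; 0 0 0 0 0 0 90; 0 0 0 0 0 0 90; 0 0 0 0 0 0 90; 0 0 0 0 0 0 90; 0 0 0 0 0 0 90"

```text
t: 25.25
tcp_pos: [0.4547, 0.0863, 0.2575]
ee_rot: [0.862, -0.048, 0.497, 0.088]
ft_force: [-1.0, -0.9, -0.9]
finger_gap: 0.0899
```

Run:
```python
import numpy as np,cv2
from cell import status,viewer,r
a=viewer.get_image("scene")["color"].astype(int)
for _ in range(3): b=viewer.get_image("scene")["color"].astype(int)
d=np.abs(a-b)[110:190,290:335];print("plate region diff",d.mean(),d.max())
cv2.imwrite("pics/fin.png",b.astype('uint8'))
s=status.get_state();print(s["t"],s["ft_force"],s["finger_gap"])
if d.max()<60: print(r.close_job())
```

```text
plate region diff 0.8749074074074074 26
25.45 [0.47825999 0.13743937 0.75948523] 0.09001765765593882
the job is handed in; nothing more can be done
None
```

View pics/fin.png

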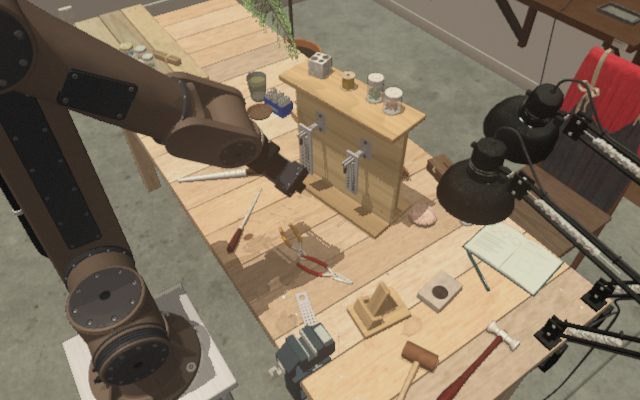

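The drawplate now hangs by its eye on the free left peg with the flap shut in front of it. I handed the job in at about 25.5 s; no verdict is reported.

- **Grasp and lift:** I gripped the larger plate on the easel by its long edges and drew it out along its own axis.
- **Hanging:** I pushed it onto the peg until its mid-plane was, by my estimate, about 37 mm from the panel. The picture showed the flap had dropped.
- **Tug test:** I drew it back at about 10 mm/s, then 5 mm/s near the flap. It met the flap at about 73 mm from the panel, as the task text says it should. The wrist read about 11.5 N backwards, more than the 5 N stop I aimed for but well under 45 N.
- **Release:** I eased off, lowered the plate until the peg took its weight, opened the fingers and backed away.

**Last checks:** the pictures show the plate upright on the peg with the flap down. Four successive frames showed only small pixel noise at the plate. The tools on the bench look to be where they started, judged by eye from the last picture. The wrist force was near zero and the fingers were open and clear.

**One disagreement:** before insertion, the cameras put the eye about 4 mm higher than the grasp model did. I lowered the plate by 4.5 mm to split the difference, and it went onto the peg without resistance.

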